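# Pin the carrying handle and lift the loaded tray

### The job

Swing the hinged handle of the plywood carrying tray down until its steel tongue lies fully home in the fork, and push the red-headed steel pin through fork and tongue until its head seats against the fork (from either side). Then take the tray by its handle, lift it so that the whole tray is at least 10 cm clear of the bench with its load still aboard, and finish your program while holding it there, level and steady. Leave the mallet and the other things on the bench where they are.

Things in the scene. Friction and masses are not known exactly. Their poses are not given: they have to be found in the camera images.
- tray: Open plywood carrying tray, 120 x 258 mm, walls 51 mm high; 0.57 kg with handle, 0.81 kg with load and pin; stands free on rubber feet. Origin: centre of its underside, z up, y along its length and handle, x across. A post 54 mm wide at each end carries a steel fork, top 129 mm up: the handle hinges in the +y one; the -y one (towards the robot's right) is open at the top.
- fork_bore (a point): Centre of the open fork, at [0, -0.117, 0.1155] in the tray's frame. Two steel cheeks, 7 mm thick, 26 mm wide, stand 12 mm apart; their outer faces lie 13 mm to either side of this point along the tray's x. A horizontal bore of 11.5 mm goes through both along the tray's x axis. The post below ends 100 mm above the bench.
- handle_hinge (a point): Hinge axis of the handle, at [0, 0.117, 0.1155] in the tray's frame; the axis runs along the tray's x.
- handle (a joint): Angle of the handle, rad: 0 = level, tongue home in the fork and its hole in line with the bore (a stop); grows as the tongue end swings up. Stiff hinge: it stays where it is left and takes about 1 N at the tongue end to swing down. Once pinned it has about 0.01 rad of play.
- handle_grip (a point): Middle of the wooden handle bar, on its axis, 117 mm from the hinge. The bar is 20 mm wide (along the tray's x) with flat upright sides, 22 mm high, 170 mm long; closed it lies level with its axis 115 mm above the bench and at least 30 mm free below it. The loaded tray balances within about 10 mm of this point.
- tongue_hole (a point): Centre of the hole in the handle's steel tongue, 234 mm from the hinge. The tongue is 10 mm thick and 22 mm high, ends 11 mm beyond this point, and its hole is 12 mm in diameter; it lies on the fork bore when the handle is down.
- pin: Headed pin, 60 g, lying level on its square head. Origin on its axis (11 mm above the bench) at the shoulder that seats against the fork; +x along the axis to the tip. Ahead: steel shank, 10 mm thick, 37 mm long, the last 8 mm tapered to 4 mm. Behind: a thin collar and a red square grip, 22 x 22 mm, from 2 to 34 mm behind the origin.
- pin_mid (a point): Point on the pin's axis 13 mm ahead of the shoulder towards the tip; with the pin fully home from either side it lies on fork_bore.
- thread_red: Red thread spool, 50 mm across, 60 mm high, standing loose in the tray near its +y (hinge) end; part of the load. Origin at the centre of its underside.
- thread_green: Green thread spool, 46 mm across, 55 mm high, standing loose in the tray near its -y (fork) end; part of the load. Origin at the centre of its underside.
- beeswax: Closed round beeswax, 72 mm across, 44 mm high, loose in the middle of the tray; part of the load. Origin at the centre of its underside.
- mug: Green mug, 96 mm high, 86 mm across, standing at the far left; stays where it is.
- mallet: Wooden mallet lying on the right, 231 mm long, head 60 mm high; leave alone.
- glue_tin: Dark blue round tin, 70 mm across, 72 mm high, at the back; stays where it is.
- mahogany_offcut: Dark wood offcut, 45 x 140 x 22 mm, lying on the left; leave alone.
- sanding_block: Cork-soled wooden sanding block, 63 x 110 x 30 mm, lying at the left; leave alone.
Things that resemble listed ones, but are neither listed nor needed, are in the scene too. Of the things like the glue_tin, leave any that is pink, purple or turquoise; of the rest the smaller one is meant.

How it is judged (in metres and radians):
On the way, in this order (a step that is already met when the one before it is completed fails the run):
1. the handle is down, its tongue home in the fork (value of joint handle below 0.03 rad), for 0.2 s.
2. the pin is through fork and tongue with its head against the fork, the tray still standing on the bench (distance between pin_mid and fork_bore below 0.004 m and angle between the x axis of pin and the x axis of tray, either way round below 0.1 rad and value of joint handle below 0.03 rad and height (world z) of tray below 0.01 m), for 0.2 s.
3. the tray is lifted clear of the bench (height (world z) of tray above 0.05 m and angle between tray's own z axis and vertical below 0.2 rad), for 0.1 s.
At the end, for the whole second after the job is handed in: Fingers hold the tray in the air: underside over 100 mm up, tilt under 0.1 rad, under 0.03 m/s and 0.15 rad/s, touching neither mug nor blue tin; handle below 0.03 rad; pin_mid within 5 mm of fork_bore, axes within 0.1 rad; spools and beeswax still aboard, over 90 mm up (height (world z) of tray above 0.1 m and angle between tray's own z axis and vertical below 0.1 rad and linear speed of tray below 0.03 m/s and angular speed of tray below 0.15 rad/s and value of joint handle below 0.03 rad and distance between pin_mid and fork_bore below 0.005 m and angle between the x axis of pin and the x axis of tray, either way round below 0.1 rad and contact force between tray and the fingers above 2 N and contact force between tray and mug below 0.2 N and contact force between tray and glue_tin below 0.2 N and height (world z) of each of thread_red, thread_green, beeswax above 0.09 m); the arm keeps its last pose, push and grip.
It fails at once if the lifted tray tips by more than 0.35 rad (angle between tray's own z axis and vertical above 0.35 rad).
It fails at once if the mallet, the offcut or the sanding block is moved by more than 30 mm (distance of any of mallet, mahogany_offcut, sanding_block from where it was at the start of the episode above 0.03 m).
It also fails if it takes over 61 s, if anything falls off the work surface, if the arm or the gripper's body presses on something with over 40 N, if the wrist force passes 120 N, or if a joint passes its speed limit or range.

### The arm

A 6-joint arm with a two-finger parallel gripper is mounted at the origin on the work surface; the furniture and walls round the work are solid. World frame = base frame: x ahead of the robot, y to its left, z up, the work surface at z = 0. Lengths are in mm, angles in rad, forces in N, time in s.
With the tool pointing down it reaches from about 275 to 725 mm from the base axis. Payload 15.9 kg.
Tool frame: the origin (TCP) lies at the centre of the arm's flange, where the gripper is bolted on; the fingertips stand robot.tcp_to_tips ahead of it and the grasp point (between the pads) lies 155 mm ahead of it (robot.tcp_to_tips is the distance from the TCP to the fingertips, in mm); z points along the fingers, y is the direction in which the jaws open and shut (so a half turn about z gives the same grasp; the last joint's range is limited). The gripper opens to 85 mm and grips with 20 to 120 N. Pads are 22 mm wide; open, the fingers measure 114 mm over their backs; the gripper's body (76 mm by 85 mm) begins 54 mm behind the grasp point. The pads swing forward as they close: fully open they stand 13 mm farther back than shut.
Start: joints at [-1.288, 0.213, -0.034, 1.323, 0, 1.571], TCP at [139.517, -480.126, 404.706] pointing down, gripper open.
Joint ranges: [-2.98, 2.98], [-0.74, 1.72], [-1.14, 1.35], [-2.1, 2.04], [-1.57, 1.44], [-3.14, 3.14]. Speed limits (rad/s): [1.89, 1.89, 2.39, 2.57, 3.14, 3.14].

### API

Orientations are given as a unit quaternion [x, y, z, w].
In Python, from rig import robot, snapshot gives the robot as it stands.
- The arm moves only by the tool apply_moves, never from a script. Its argument "targets" is text: rows parted by semicolons, each of 5 numbers parted by spaces: the opening, from 0 (shut) to 1 (fully open), then the shift along the tool's x, y, z each as a share of 0.75 m, from -1 to 1, then the turn about the tool's z as a share of 90 degrees, from -1 to 1. A call has 1 to 8 rows; each row is the pose to reach, as a shift and turn from the pose commanded when the call began, along the tool's axes at that moment; what a row does not reach only later rows make up. A row lasts 1/10 s, in which the tool goes at most 50 mm and 8.59 degrees, less where a joint would pass 70% of its speed; a pose out of reach is approached as far as the arm can. A call with a number of a shift or a turn outside -1 to 1 is refused whole. A call with a gripper value outside its range is refused whole. The fingers move at their own pace and stop on an object; the grip force is fixed at half the most. Time passes only in rows, so rows that repeat a pose let the fingers close. It gives the time, the measured TCP pose, the force and the opening at its end, in the units of the state.
- robot.get_state(): the state, without advancing time (a new reading comes with each control period).
- snapshot(name): name is "scene" or "top" or "wrist"; returns a dict with "frame" (480x640x3 uint8, red, green, blue), "intrinsics" (3x3 intrinsics, pixels), "cam_to_world" (4x4, takes a point from camera to world coordinates). Camera axes: x right, y down, z forward; pixel columns grow to the right and rows downward; lengths in mm; the calibration is good to about 2 mm. A picture is of the moment at which its call begins. There is no depth.
- robot.hand_in(): hands the job in, once; it reports no verdict.
The state is a dict: "clock": time; "joint_positions": joint angles; "joint_vel": joint speeds; "effort": joint torques, N m; "tool_pos": TCP position; "tool_rot": TCP orientation; "force": force on the tool from outside, world axes, zero at the start; "torque": the same for the moment, N m; "width": opening from 0.0 (shut) to 1.0 (fully open).
Only numpy, scipy, OpenCV 4.12 (cv2) and the standard library are available. Lean on these libraries where they do the work, as an engineer would, in place of code of your own. Each camera call takes 0.05 s, during which the arm holds its last target.

## Working session

There is one attempt and no reset: what is moved stays moved. The work goes in short steps, Python scripts to look and compute and a tool call to move; the robot and the scene stay as the last step left them, time stands still between calls to the robot, and variables do not carry over. Pictures are saved under pics/ and viewed, and the job is handed in when it is done.

Besides the shell and the picture viewer there is one more tool, called after "Request:" as name(argument=value, ...), one argument or row to a line, values as JSON. apply_moves: Moves the arm, as the interface text tells. Shift numbers are shares of 0.75 m and turn numbers shares of 90 degrees, none past 1 either way. Its arguments: {"type":"object","properties":{"targets":{"type":"string"}},"required":["targets"]}

```bash
ls; mkdir -p pics
python3 - <<'E'
from rig import robot, snapshot
import cv2, numpy as np
print(robot.get_state(), robot.tcp_to_tips)
np.set_printoptions(suppress=True,precision=4)
for n in ["scene","top","wrist"]:
    s=snapshot(n); cv2.imwrite(f"pics/{n}0.png",s["frame"][:,:,::-1]); print(n,s["intrinsics"],s["cam_to_world"])
    np.savez(f"pics/{n}0.npz",**s)
E
```

```text
pics
{'clock': 0.0, 'joint_positions': array([-1.28802165e+00,  2.13392377e-01, -3.50461611e-02,  1.32349354e+00,
        1.17596692e-06,  1.57082571e+00]), 'joint_vel': array([-1.86783880e-04, -3.56750201e-04, -4.17836333e-04,  3.55650648e-05,
       -1.44474060e-03, -2.07209966e-03]), 'effort': array([-3.47715548e-03, -6.86164141e+01,  4.87121093e+01,  1.76516350e-02,
       -1.69678506e-04, -2.81612523e-05]), 'tool_pos': array([ 139.47286894, -480.01201916,  404.2030825 ]), 'tool_rot': array([ 9.90023360e-01,  1.40902177e-01, -7.94493633e-05, -5.62290987e-04]), 'force': array([-0.15841269,  0.26293562, -0.16774269]), 'torque': array([-0.03982734, -0.01545947,  0.01888918]), 'width': 1.0061702536477322} 173.4
scene [[438.2311   0.     311.613 ]
 [  0.     438.2311 240.2966]
 [  0.       0.       1.    ]] [[ -0.8897  -0.2015   0.4097  30.5914]
 [ -0.456    0.436   -0.7758 944.9917]
 [ -0.0223  -0.8771  -0.4798 642.2364]
 [  0.       0.       0.       1.    ]]
top [[469.6174   0.     325.9557]
 [  0.     469.6174 242.5231]
 [  0.       0.       1.    ]] [[   0.0479   -0.9728    0.2268  254.9537]
 [  -0.9988   -0.0476    0.0069   14.4144]
 [   0.0041   -0.2268   -0.9739 1223.5426]
 [   0.        0.        0.        1.    ]]
wrist [[398.2561   0.     322.6975]
 [  0.     398.2561 236.3938]
 [  0.       0.       1.    ]] [[   0.2792   -0.9185   -0.2798  210.4397]
 [  -0.9602   -0.2671   -0.0813 -459.5812]
 [  -0.0001    0.2914   -0.9566  374.1487]
 [   0.        0.        0.        1.    ]]
```

View pics/scene0.png

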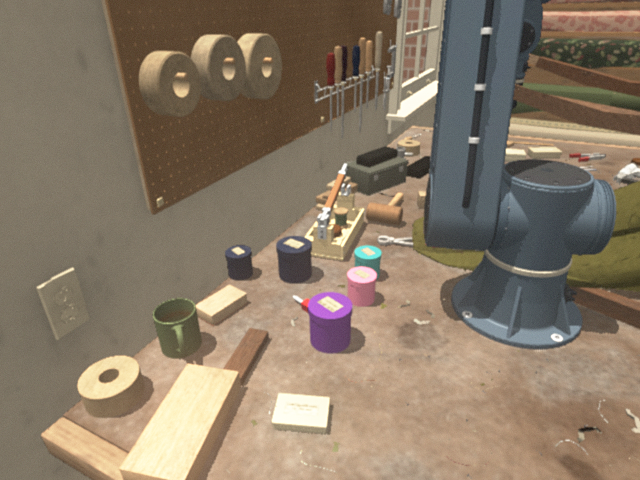

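View pics/top0.png

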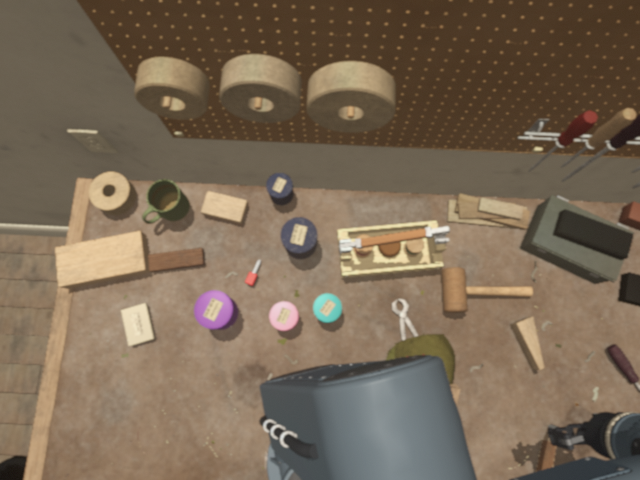

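View pics/wrist0.png

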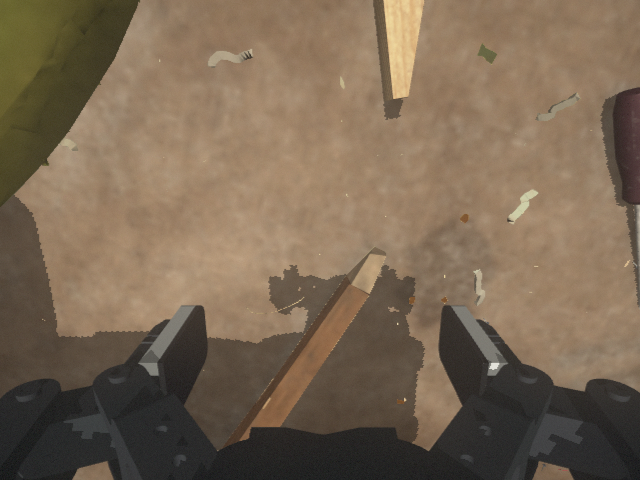

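```bash
cat > h.py <<'E'
import cv2, numpy as np
np.set_printoptions(suppress=True,precision=2)
def load(n): return dict(np.load(f"pics/{n}.npz"))
def ray(s,u,v):
    K=s["intrinsics"];T=s["cam_to_world"]
    d=T[:3,:3]@np.linalg.solve(K,[u,v,1.0]); return T[:3,3],d/np.linalg.norm(d)
def onz(s,u,v,z):
    o,d=ray(s,u,v); return o+d*(z-o[2])/d[2]
def proj(s,p):
    T=s["cam_to_world"]; c=T[:3,:3].T@(np.asarray(p,float)-T[:3,3]); q=s["intrinsics"]@c; return q[:2]/q[2]
def tri(s1,a,s2,b):
    o1,d1=ray(s1,*a);o2,d2=ray(s2,*b)
    t=np.linalg.lstsq(np.c_[d1,-d2],o2-o1,rcond=None)[0]
    p,q=o1+t[0]*d1,o2+t[1]*d2; return (p+q)/2,np.linalg.norm(p-q)
def crop(s,x0,y0,x1,y1,k,name):
    im=s["frame"][y0:y1,x0:x1,::-1]; im=cv2.resize(im,None,fx=k,fy=k,interpolation=cv2.INTER_CUBIC); cv2.imwrite(f"pics/{name}.png",im)
def snap(n,name):
    from rig import snapshot
    s=snapshot(n); np.savez(f"pics/{name}.npz",**s); cv2.imwrite(f"pics/{name}.png",s["frame"][:,:,::-1]); return s
E
python3 - <<'E'
from h import *
t=load("top0");s=load("scene0")
crop(t,325,205,465,290,5,"c_top"); crop(s,290,150,390,270,5,"c_sc"); crop(t,230,250,280,295,10,"c_pin")
for n,uv in dict(pin=(252,276),tip=(258,261),tray=(393,250),mallet=(455,290),wall=(400,195)).items(): print(n,onz(t,*uv,0))
E
```

```text
pin [440.03 213.     0.  ]
tip [480.82 200.49   0.  ]
tray [ 528.12 -156.49    0.  ]
mallet [ 428.93 -320.29    0.  ]
wall [ 683.37 -173.26    0.  ]
```

View pics/c_top.png

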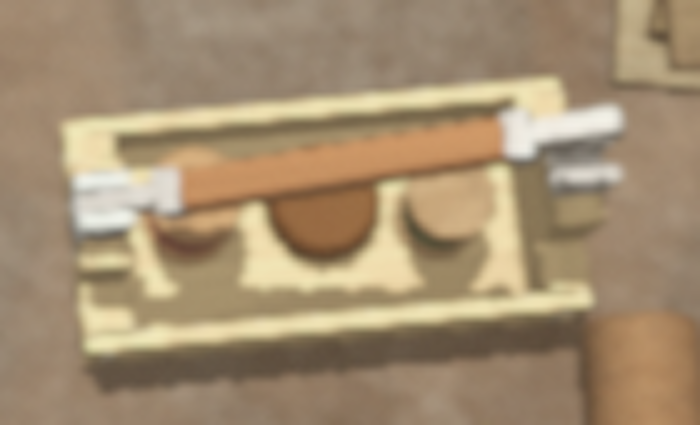

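View pics/c_sc.png

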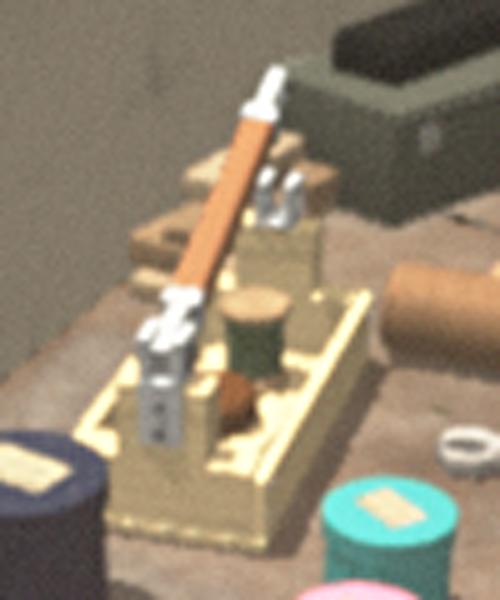

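View pics/c_pin.png

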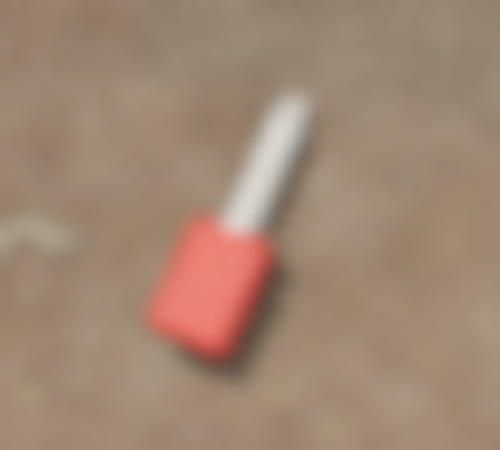

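Run:
```python
from h import *
t=load("top0");s=load("scene0")
P=[onz(t,325+a/5,205+b/5,51)[:2] for a,b in [(62,122),(85,352),(593,305),(560,78)]]
for p in P: print(p)
for i in range(4): print(np.linalg.norm(P[i]-P[(i+1)%4]))
c=np.mean(P,0); y=(P[0]+P[1]-P[2]-P[3]); print(c,np.degrees(np.arctan2(y[1],y[0]))-90)
x=(P[0]+P[3]-P[1]-P[2]); print(np.degrees(np.arctan2(x[1],x[0])))
# tongue end: top crop (622,118), scene crop (278,72)
print(tri(t,(325+620/5,205+118/5),s,(290+278/5,150+72/5)))
# pin
f=t["frame"].astype(int); m=((f[...,0]>150)&(f[...,1]<120)&(f[...,2]<120))
m[:, :230]=0;m[:,280:]=0;m[:250]=0;m[295:]=0
v,u=np.nonzero(m); print(len(u),u.mean(),v.mean(), cv2.minAreaRect(np.c_[u,v].astype(np.float32)), onz(t,u.mean(),v.mean(),16))
tip=onz(t,230+29.5,250+9.5,11);print("tip",tip)
```

```text
[564.13  -5.11]
[444.87 -21.79]
[ 481.47 -278.3 ]
[ 600.37 -262.24]
120.42509192038983
259.1001241966802
119.98623559731628
259.66400166191494
[ 522.71 -141.86] 8.071786080279821
7.827258043767025
(array([ 539.57, -255.23,  196.08]), np.float64(1.1473712672446652))
44 251.86363636363637 279.9318181818182 ((251.05001831054688, 278.3500061035156), (9.17060375213623, 13.281566619873047), 18.43494987487793) [427.34 209.9   16.  ]
tip [482.98 195.21  11.  ]
```

```bash
cat > m.py <<'E'
# usage: m.py x y z(TCP world) jawyaw_deg
import sys,numpy as np
from rig import robot
from scipy.spatial.transform import Rotation as R
st=robot.get_state(); r=R.from_quat(st["tool_rot"]).as_matrix(); p=st["tool_pos"]
jaw=np.degrees(np.arctan2(r[1,1],r[0,1]))
x,y,z,j=map(float,sys.argv[1:5])
d=r.T@(np.array([x,y,z])-p)
dt=-(j-jaw); dt=(dt+180)%360-180
print("t",round(st["clock"],2),"pos",p.round(1),"jaw",round(jaw,2),"F",st["force"].round(1),"w",round(st["width"],3))
print("shift",(d/750).round(4),"turn",round(dt/90,4),"tilt",r[2].round(4))
E
python3 m.py 531 -199 404.2 7.95
```

```text
t 0.15 pos [ 139.5 -480.   404.4] jaw -73.8 F [0.5 0.8 0.4] w 1.003
shift [ 6.058e-01 -2.142e-01  4.000e-04] turn -0.9083 tilt [-0.e+00 -8.e-04 -1.e+00]
```

Request:
apply_moves(
  targets="0.5 0.606 -0.214 0 -0.908;0 0.606 -0.214 0 -0.908;0 0.606 -0.214 0 -0.908;0 0.606 -0.214 0 -0.908;0 0.606 -0.214 0 -0.908;0 0.606 -0.214 0 -0.908;0 0.606 -0.214 0 -0.908;0 0.606 -0.214 0 -0.908",
)

```text
clock: 0.95
tool_pos: [465.9, -245.3, 404.6]
tool_rot: [0.735, 0.678, -0.0, -0.0]
force: [1.2, -0.9, 0.4]
width: -0.001
```

```bash
python3 m.py 531 -199 404.2 7.95
```

```text
t 0.95 pos [ 465.9 -245.3  404.6] jaw -4.68 F [ 1.2 -0.9  0.4] w -0.001
shift [0.0686 0.0814 0.0006] turn -0.1403 tilt [-1.e-04 -1.e-04 -1.e+00]
```

Request:
apply_moves(
  targets="0 0.069 0.081 0 -0.14;0 0.069 0.081 0 -0.14;0 0.069 0.081 0 -0.14;0 0.069 0.081 0 -0.14",
)

```text
clock: 1.35
tool_pos: [529.8, -200.4, 404.2]
tool_rot: [0.659, 0.752, -0.0, -0.0]
force: [-0.5, 0.1, 0.0]
width: -0.003
```

```bash
python3 m.py 531 -199 404.2 7.95
python3 - <<'E'
from h import *
w=snap("wrist","w1"); t=snap("top","t1")
E
```

```text
t 1.35 pos [ 529.8 -200.4  404.2] jaw 7.59 F [-0.5  0.1  0. ] w -0.003
shift [ 0.0016  0.0018 -0.    ] turn -0.004 tilt [ 3.e-04 -1.e-03 -1.e+00]
```

View pics/w1.png

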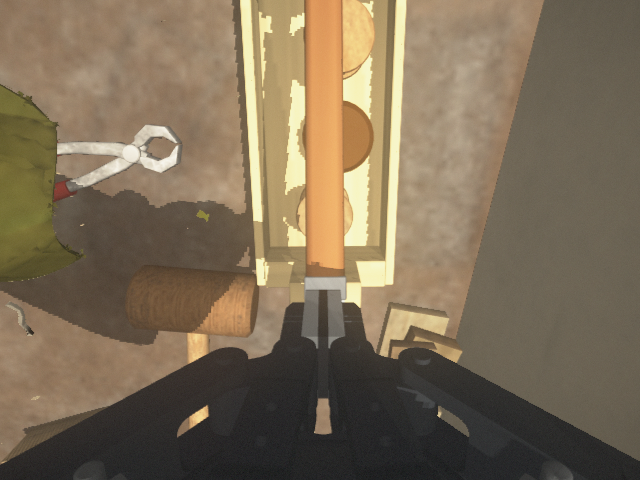

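Request:
apply_moves(
  targets="0 0.001 0.001 0.03 0;0 0.001 0.001 0.05 0;0 0.001 0.001 0.07 0;0 0.001 0.001 0.085 0;0 0.001 0.001 0.1 0;0 0.001 0.001 0.115 0;0 0.001 0.001 0.125 0;0 0.001 0.001 0.13 0",
)

```text
clock: 2.25
tool_pos: [530.1, -199.9, 306.5]
tool_rot: [0.659, 0.752, -0.0, -0.0]
force: [0.1, 0.2, 0.7]
width: -0.001
```

```bash
python3 m.py 531 -199 300 7.95
python3 - <<'E'
from h import *
w=snap("wrist","w2"); s=snap("scene","s2"); crop(s,290,150,390,270,5,"c_s2")
E
```

```text
t 2.25 pos [ 530.1 -199.9  306.5] jaw 7.55 F [0.1 0.2 0.7] w -0.001
shift [0.0011 0.0014 0.0087] turn -0.0044 tilt [ 3.e-04 -6.e-04 -1.e+00]
```

View pics/c_s2.png

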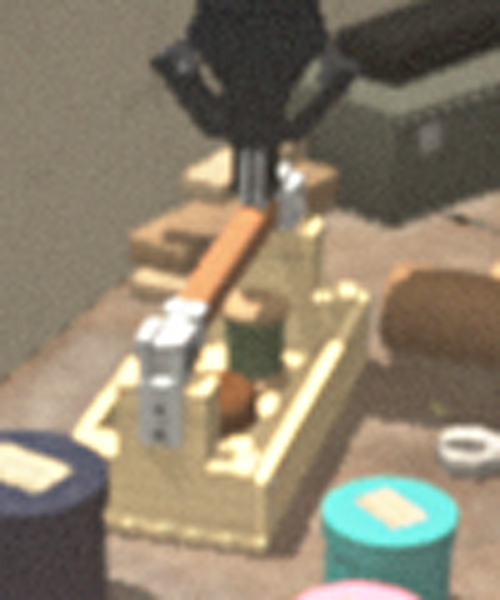

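View pics/w2.png

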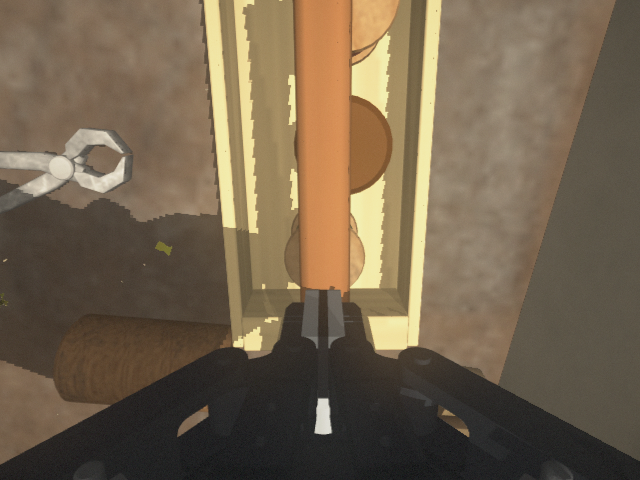

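Request:
apply_moves(
  targets="0 0.001 0.001 0.005 0;0 0.001 0.001 0.008 0;0 0.001 0.001 0.01 0;0 0.001 0.001 0.011 0;0 0.001 0.001 0.011 0",
)

```text
clock: 2.85
tool_pos: [531.0, -199.0, 299.8]
tool_rot: [0.659, 0.752, 0.0, 0.0]
force: [-2.4, 1.6, 10.7]
width: -0.002
```

Request:
apply_moves(
  targets="0 0 0 0.001 0;0 0 0 0.001 0;0 0 0 0.001 0",
)

```text
clock: 3.15
tool_pos: [531.0, -199.0, 299.6]
tool_rot: [0.659, 0.752, 0.0, 0.001]
force: [-5.6, 2.3, 18.7]
width: 0.003
```

Request:
apply_moves(
  targets="0 0 0 -0.06 0;0 0 0 -0.12 0;0 0 0 -0.17 0;0 0 0 -0.17 0",
)

```text
clock: 3.55
tool_pos: [531.4, -199.2, 430.9]
tool_rot: [0.659, 0.752, 0.001, 0.004]
force: [0.6, 0.1, -0.3]
width: -0.004
```

```bash
python3 m.py 430 210 400 75
python3 - <<'E'
from h import *
w=snap("wrist","w3"); s=snap("scene","s3"); crop(s,290,150,390,270,5,"c_s3")
E
```

```text
t 3.55 pos [ 531.4 -199.2  430.9] jaw 7.56 F [ 0.6  0.1 -0.3] w -0.004
shift [ 0.5589 -0.0625  0.0389] turn -0.7493 tilt [-0.0035  0.0067 -1.    ]
```

View pics/c_s3.png

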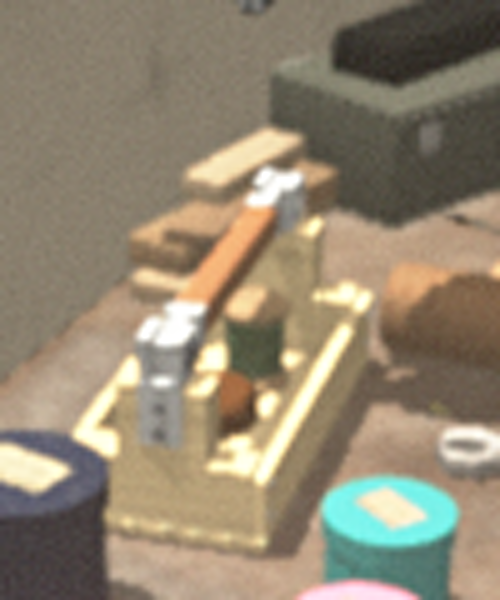

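View pics/w3.png

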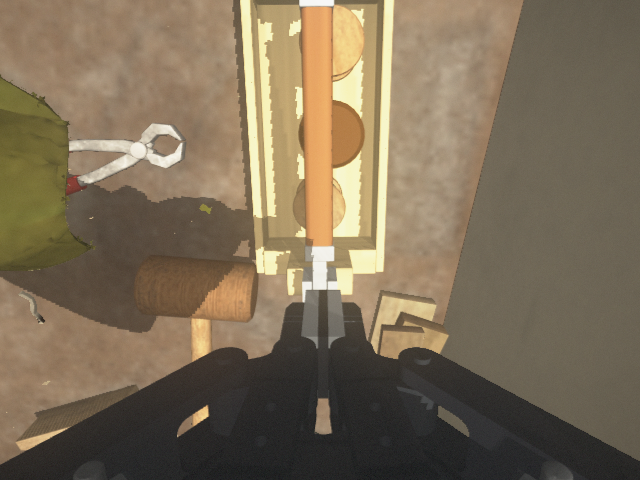

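Run:
```python
from h import *
t=load("t1")
for n,uv,z in [("purple",(214,311),85),("pink",(284,316),60),("bluebig",(298,237),80),("bluesmall",(281,188),72),("turq",(328,308),60)]: print(n,onz(t,*uv,z))
```

```text
purple [337.96 283.33  85.  ]
pink [335.93 116.6   60.  ]
bluebig [531.97  93.18  80.  ]
bluesmall [662.02 145.66  72.  ]
turq [360.64   9.68  60.  ]
```

Request:
apply_moves(
  targets="0.5 0.559 -0.063 0.0 -0.749;0.5 0.559 -0.063 0.0 -0.749;0.5 0.559 -0.063 0.0 -0.749;0.5 0.559 -0.063 0.0 -0.749;0.5 0.559 -0.063 0.03 -0.749;0.5 0.559 -0.063 0.04 -0.749;0.5 0.559 -0.063 0.04 -0.749;0.5 0.559 -0.063 0.04 -0.749",
)

```text
clock: 4.45
tool_pos: [433.4, 188.9, 397.7]
tool_rot: [0.128, 0.992, -0.0, -0.001]
force: [1.3, -0.0, -0.2]
width: 0.502
```

```bash
python3 m.py 430 210 400 75
```

```text
t 4.45 pos [433.4 188.9 397.7] jaw 75.31 F [ 1.3 -0.  -0.2] w 0.502
shift [ 0.0114  0.026  -0.0031] turn 0.0035 tilt [ 0.0013 -0.0011 -1.    ]
```

Request:
apply_moves(
  targets="0.7 0.009 0.015 0.06 0;0.7 0.009 0.015 0.13 0;0.7 0.009 0.015 0.13 0;0.7 0.009 0.015 0.13 0",
)

```text
clock: 4.85
tool_pos: [430.6, 199.5, 301.5]
tool_rot: [0.131, 0.991, -0.001, -0.001]
force: [1.3, -0.9, 1.3]
width: 0.704
```

```bash
python3 m.py 430 210 300 75;python3 - <<'E'
from h import *
w=snap("wrist","w4");t=snap("top","t4"); crop(t,325,205,465,290,5,"c_t4")
E
```

```text
t 4.85 pos [430.6 199.5 301.5] jaw 74.95 F [ 1.3 -0.9  1.3] w 0.704
shift [0.0044 0.0133 0.002 ] turn -0.0005 tilt [ 0.0022 -0.0019 -1.    ]
```

View pics/w4.png

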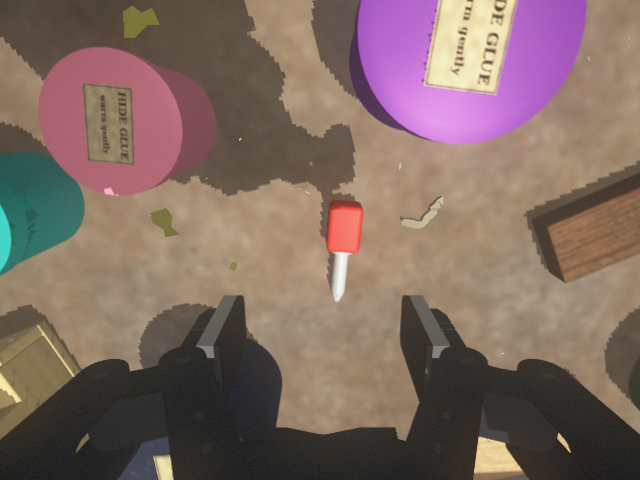

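View pics/c_t4.png

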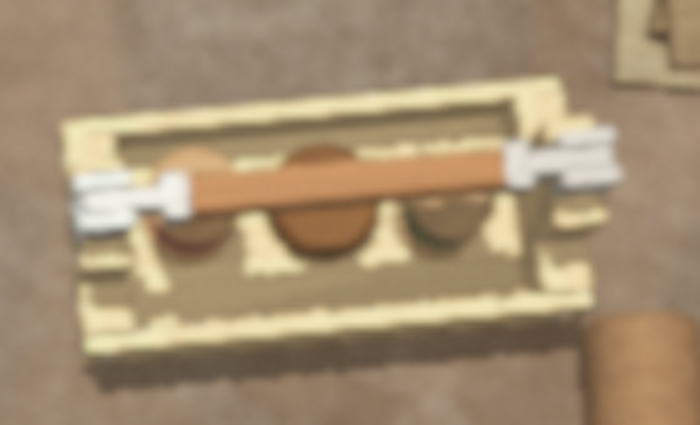

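Run:
```python
from h import *
w=load("w4");t=load("t4")
f=w["frame"].astype(int); m=((f[...,0]>170)&(f[...,1]<110)&(f[...,2]<110)).astype(np.uint8)
n,l,st,c=cv2.connectedComponentsWithStats(m); i=1+np.argmax(st[1:,4]); print(st[i],c[i])
v,u=np.nonzero(l==i); print(cv2.minAreaRect(np.c_[u,v].astype(np.float32)))
tip=onz(w,338,299.5,11); sh=onz(w,341,253.5,16)
print("tip",tip,"sh",sh)
for uv in [(331,203),(361,203),(357,250),(328,249)]: print(onz(w,*uv,22))
crop(w,300,190,380,310,5,"c_w4")
# fork in top
print("fork",onz(t,325+590/5,205+157/5,129), "hinge",onz(t,325+105/5,205+203/5,129))
c0=np.array([522.71,-141.86]);a=np.radians(7.95);y=np.array([-np.sin(a),np.cos(a)]);print(c0-117*y,c0+117*y)
```

```text
[327 206  36  47 481] [342.52 228.53]
((344.5901794433594, 229.0082244873047), (32.86447525024414, 46.44483947753906), 5.19442892074585)
tip [482.83 195.7   11.  ] sh [447.82 206.61  16.  ]
[411.05 209.13  22.  ]
[416.   227.62  22.  ]
[446.09 217.71  22.  ]
[440.47 199.37  22.  ]
fork [ 538.63 -258.02  129.  ] hinge [504.59 -26.04 129.  ]
[ 538.89 -257.74] [506.53 -25.98]
```

View pics/c_w4.png

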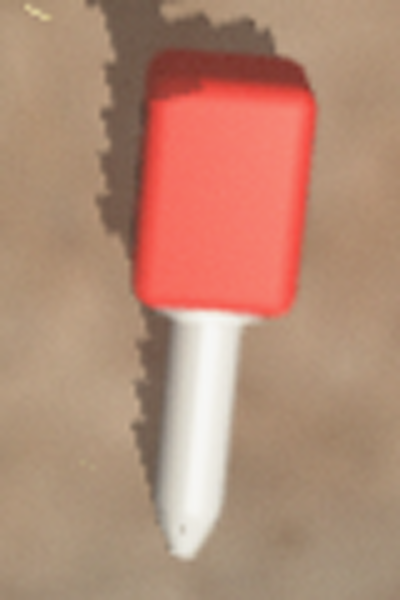

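Run:
```python
from h import *
w=load("w4")
C=[onz(w,*uv,22)[:2] for uv in [(330,209),(363,210),(359.2,252),(327.6,250)]]
for i in range(4): print(C[i],np.linalg.norm(C[i]-C[(i+1)%4]))
f=(C[2]+C[3])/2;b=(C[0]+C[1])/2; d=f-b; print("centre",(f+b)/2,"yaw",np.degrees(np.arctan2(d[1],d[0])))
tip=onz(w,337,301,11)[:2]; d=tip-(f+b)/2; print("tip",tip,"yaw",np.degrees(np.arctan2(d[1],d[0])),np.linalg.norm(d), tip-55*d/np.linalg.norm(d))
```

```text
[414.67 207.52] 21.172488610138778
[420.78 227.79] 28.508897923403747
[447.83 218.78] 20.96250213778045
[441.07 198.94] 27.76311213827496
centre [431.09 213.26] yaw -18.217437560870867
tip [483.79 194.71] yaw -19.392770193793258 55.86646379681489 [431.91 212.97]
```

```bash
python3 m.py 430.8 213.3 176 71.2
```

```text
t 4.95 pos [431.9 199.8 303.7] jaw 74.92 F [-0.2 -0.3  1.1] w 0.701
shift [0.0063 0.0167 0.1702] turn 0.0413 tilt [-0.0017  0.0014 -1.    ]
```

Request:
apply_moves(
  targets="0.7 0.006 0.017 0.05 0.041;0.7 0.006 0.017 0.09 0.041;0.7 0.006 0.017 0.09 0.041;0.7 0.006 0.017 0.09 0.041;0.7 0.006 0.017 0.09 0.041",
)

```text
clock: 5.45
tool_pos: [431.1, 213.6, 236.5]
tool_rot: [0.163, 0.987, 0.001, 0.001]
force: [-0.6, 0.2, 0.3]
width: 0.702
```

```bash
python3 m.py 430.8 213.3 176 71.2
```

```text
t 5.45 pos [431.1 213.6 236.5] jaw 71.25 F [-0.6  0.2  0.3] w 0.702
shift [ 0.0004 -0.0006  0.0807] turn 0.0006 tilt [-0.0023  0.0023 -1.    ]
```

Request:
apply_moves(
  targets="0.7 0 0 0.03 0;0.7 0 0 0.06 0;0.7 0 0 0.075 0;0.7 0 0 0.08 0;0.7 0 0 0.08 0",
)

```text
clock: 5.95
tool_pos: [430.3, 213.5, 174.8]
tool_rot: [0.163, 0.987, 0.0, 0.0]
force: [-0.8, 1.1, 0.1]
width: 0.701
```

```bash
python3 m.py 430.8 213.3 176 71.2
```

```text
t 5.95 pos [430.3 213.5 174.8] jaw 71.27 F [-0.8  1.1  0.1] w 0.701
shift [-0.0007 -0.     -0.0016] turn 0.0008 tilt [-4.e-04  4.e-04 -1.e+00]
```

Request:
apply_moves(
  targets="0.7 0 0 -0.0015 0;0.4 0 0 -0.0015 0;0.2 0 0 -0.0015 0;0 0 0 -0.0015 0;0 0 0 -0.0015 0;0 0 0 -0.0015 0",
)

```text
clock: 6.55
tool_pos: [430.2, 213.5, 175.9]
tool_rot: [0.163, 0.987, 0.0, 0.0]
force: [-2.5, -1.3, 11.6]
width: 0.243
```

```bash
python3 m.py 430.8 213.3 300 71.2
```

```text
t 6.55 pos [430.2 213.5 175.9] jaw 71.28 F [-2.5 -1.3 11.6] w 0.243
shift [-1.000e-03  1.000e-04 -1.655e-01] turn 0.0009 tilt [-5.e-04  6.e-04 -1.e+00]
```

Request:
apply_moves(
  targets="0 0 0 -0.01 0;0 0 0 -0.03 0;0 0 0 -0.09 0;0 0 0 -0.15 0;0 0 0 -0.2 0;0 0 0 -0.2 0;0 0 0 -0.2 0",
)

```text
clock: 7.25
tool_pos: [430.1, 213.5, 326.1]
tool_rot: [0.163, 0.987, 0.001, 0.001]
force: [-1.3, -0.2, -0.8]
width: 0.244
```

```bash
python3 m.py 430.8 213.3 300 71.2
python3 - <<'E'
from h import *
w=snap("wrist","w5");snap("top","t5")
E
```

```text
t 7.25 pos [430.1 213.5 326.1] jaw 71.28 F [-1.3 -0.2 -0.8] w 0.244
shift [-0.0009  0.      0.0347] turn 0.0009 tilt [-0.0012  0.0012 -1.    ]
```

View pics/w5.png

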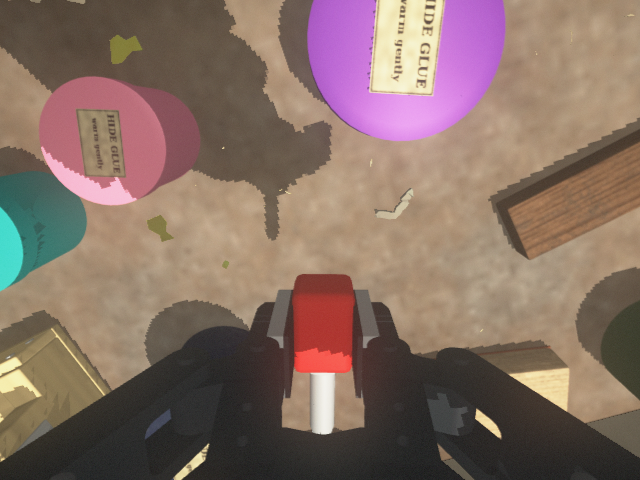

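```bash
python3 m.py 440 -271 326 98
```

```text
t 7.35 pos [429.6 213.2 324.4] jaw 71.28 F [-0.2  0.5 -0.7] w 0.245
shift [-0.2204 -0.607  -0.0017] turn -0.2969 tilt [ 0.0012 -0.0011 -1.    ]
```

Request:
apply_moves(
  targets="0 -0.02 -0.05 0 -0.05;0 -0.22 -0.607 0 -0.297;0 -0.22 -0.607 0 -0.297;0 -0.22 -0.607 0 -0.297;0 -0.22 -0.607 0 -0.297;0 -0.22 -0.607 0 -0.297;0 -0.22 -0.607 0 -0.297;0 -0.22 -0.607 0 -0.297",
)

```text
clock: 8.15
tool_pos: [437.5, -159.8, 324.1]
tool_rot: [-0.07, 0.998, 0.0, -0.001]
force: [1.9, 0.2, -0.3]
width: 0.24
```

Request:
apply_moves(
  targets="0 0 0 0 0;0 0 0 0 0",
)

```text
clock: 8.35
tool_pos: [437.8, -158.7, 324.0]
tool_rot: [-0.068, 0.998, 0.001, -0.001]
force: [-0.2, 0.3, -1.0]
width: 0.243
```

```bash
python3 m.py 445.2 -271.1 280.5 98
```

```text
t 8.35 pos [ 437.8 -158.7  324. ] jaw 97.85 F [-0.2  0.3 -1. ] w 0.243
shift [ 0.0106 -0.1498  0.0578] turn -0.0017 tilt [ 0.0022  0.0014 -1.    ]
```

Request:
apply_moves(
  targets="0 0.011 -0.15 0 -0.001;0 0.011 -0.15 0 -0.001;0 0.011 -0.15 0.03 -0.001;0 0.011 -0.15 0.058 -0.001;0 0.011 -0.15 0.058 -0.001;0 0.011 -0.15 0.058 -0.001",
)

```text
clock: 8.95
tool_pos: [446.1, -269.1, 281.8]
tool_rot: [-0.071, 0.997, 0.0, -0.001]
force: [0.1, -0.7, -0.3]
width: 0.244
```

```bash
python3 - <<'E'
from h import *
w=snap("wrist","w6");t=snap("top","t6");s=snap("scene","s6"); crop(s,310,140,410,260,5,"c_s6");crop(t,400,200,480,300,6,"c_t6")
E
python3 m.py 445.2 -271.1 280.5 98
```

```text
t 9.1 pos [ 446.4 -269.8  282.9] jaw 98.17 F [-0.4 -0.7  0. ] w 0.24
shift [ 0.0019 -0.0015  0.0032] turn 0.0019 tilt [-1.1e-03 -9.0e-04 -1.0e+00]
```

View pics/w6.png

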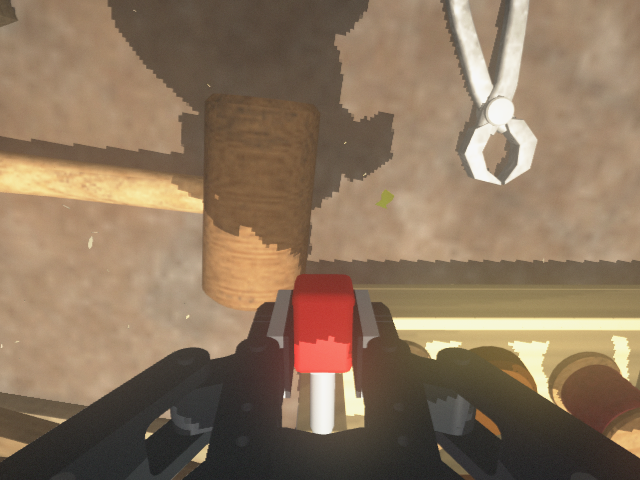

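View pics/c_s6.png

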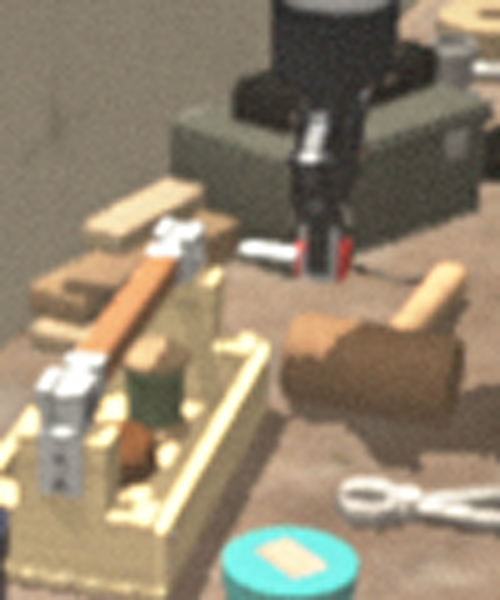

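View pics/c_t6.png

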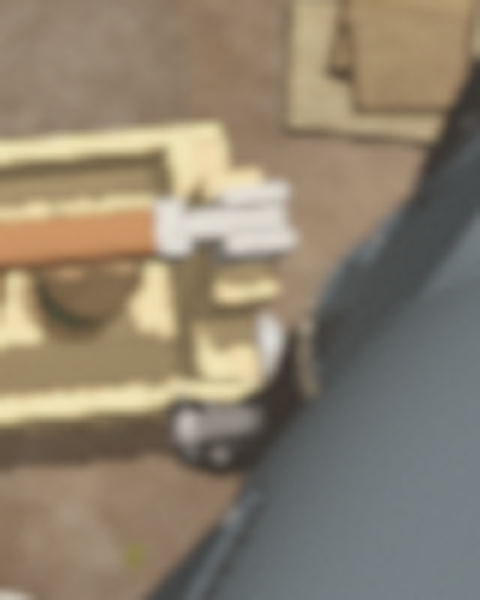

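Run:
```python
from h import *
t=load("t6");s=load("s6")
print(tri(t,(444.3,253.3),s,(358.6,189.4)))
print("pred tip px",proj(t,[502.4,-261.7,117.9]),proj(s,[502.4,-261.7,117.9]))
print("shoulder px",proj(s,[465.8,-267.,117.9]))
a=np.radians(8);u=np.array([np.cos(a),np.sin(a),0]);y=np.array([-np.sin(a),np.cos(a),0]);c=np.array([522.7,-141.9,0])
z=np.array([0,0,1])
im=cv2.resize(s["frame"][140:260,310:410,::-1],None,fx=6,fy=6,interpolation=cv2.INTER_CUBIC)
it=cv2.resize(t["frame"][200:300,400:480,::-1],None,fx=6,fy=6,interpolation=cv2.INTER_CUBIC)
def mk(p,col):
    q=(proj(s,p)-[310,140])*6+2.5; cv2.circle(im,tuple(int(v) for v in q),2,col,-1)
    q=(proj(t,p)-[400,200])*6+2.5; cv2.circle(it,tuple(int(v) for v in q),2,col,-1)
for sx in (-13,-6,6,13):
  for sy in (-117-13,-117+13): mk(c+u*sx+y*sy+z*129,(0,0,255))
mk(c+y*-117-u*13+z*115.5,(0,255,0))
for x in (-60,60):
  for yy in (-129,129): mk(c+x*u+yy*y+51*z,(255,0,0))
mk(np.array([502.4,-261.7,117.9]),(255,0,255))
cv2.imwrite("pics/o_s.png",im[:600]);cv2.imwrite("pics/o_t.png",it)
```

```text
(array([ 498.56, -264.2 ,  116.86]), np.float64(2.8167356765172133))
pred tip px [443.52 252.17] [356.73 189.11]
shoulder px [368.28 190.32]
```

View pics/o_s.png

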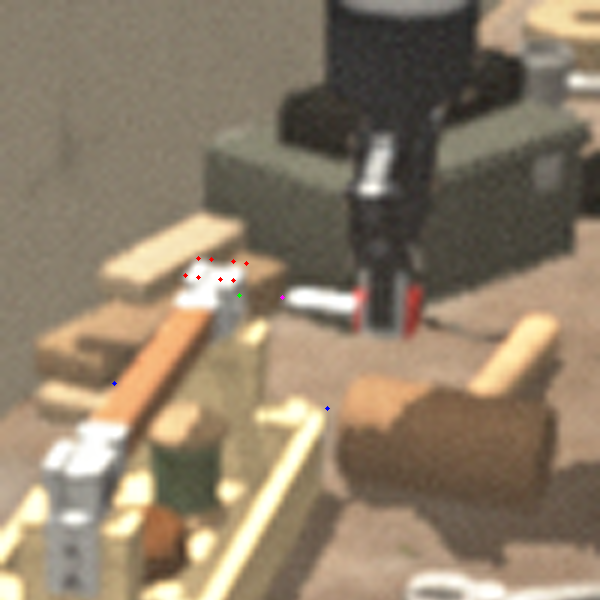

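View pics/o_t.png

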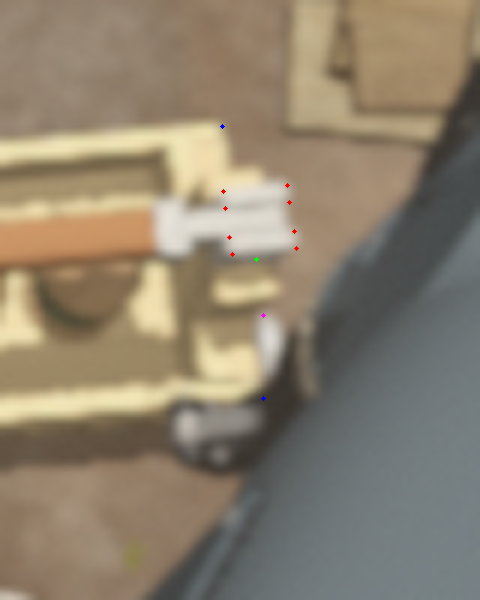

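```bash
python3 m.py 462 -268 280.5 98
```

```text
t 9.1 pos [ 446.4 -269.8  282.9] jaw 98.17 F [-0.4 -0.7  0. ] w 0.24
shift [-0.0209 -0.0006  0.0032] turn 0.0019 tilt [-1.1e-03 -9.0e-04 -1.0e+00]
```

Request:
apply_moves(
  targets="0 -0.01 -0.001 0.003 0.002;0 -0.021 -0.001 0.003 0.002;0 -0.021 -0.001 0.003 0.002;0 -0.021 -0.001 0.003 0.002;0 -0.021 -0.001 0.003 0.002",
)

```text
clock: 9.6
tool_pos: [461.6, -268.9, 279.5]
tool_rot: [-0.069, 0.998, 0.0, -0.0]
force: [-0.1, 0.0, -1.8]
width: 0.242
```

```bash
python3 - <<'E'
from h import *
t=snap("top","t7");s=snap("scene","s7"); crop(s,330,170,390,220,12,"c_s7");crop(t,425,220,465,270,12,"c_t7")
E
python3 m.py 462 -268 280.5 98
```

```text
t 9.7 pos [ 461.5 -269.   279.6] jaw 97.91 F [ 0.1 -0.  -0.7] w 0.247
shift [-0.0009  0.0012 -0.0012] turn -0.001 tilt [ 0. -0. -1.]
```

View pics/c_s7.png

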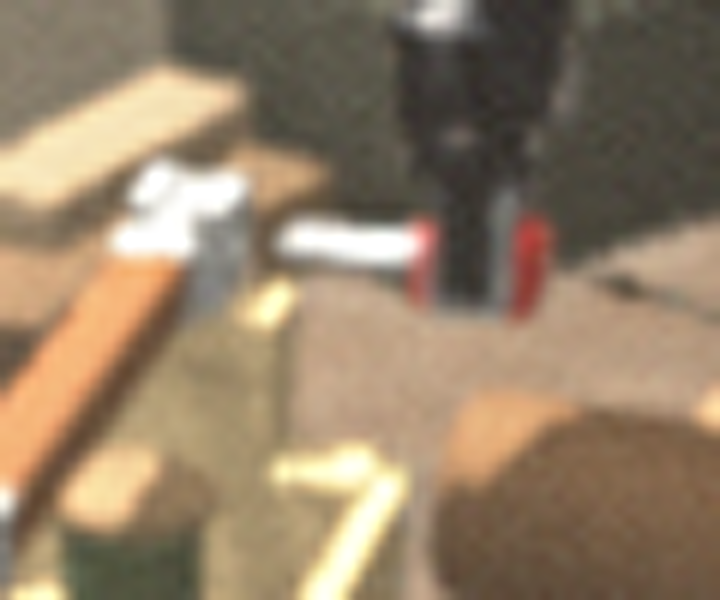

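View pics/c_t7.png

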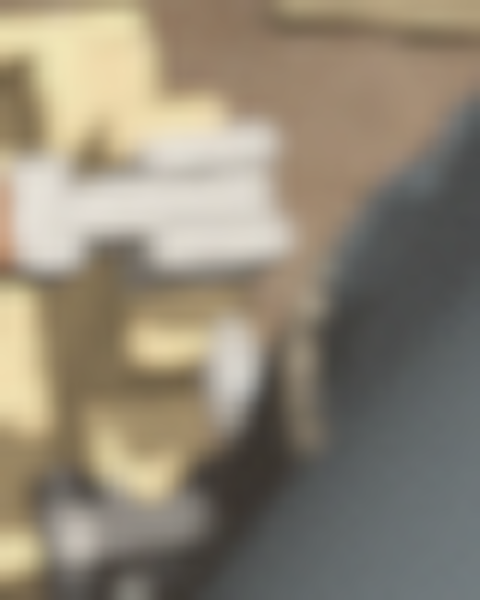

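Run:
```python
from h import *
t=load("t7");s=load("s7")
a=np.radians(7.91);u=np.array([np.cos(a),np.sin(a),0])
p=np.array([461.5,-269.0,279.6-165])
tip=p+56.6*u
for d in ([0,0,0],[0,-2.5,0],[0,0,-2.5],[-1.5,-2,0]):
    q=tip+d; print(d,"top",proj(t,q),"scene",proj(s,q), "shoulder sc",proj(s,q-37*u))
print(tri(t,(444.4,247.3),s,(353.6,190)))
c=np.array([522.7,-141.9,0]);a=np.radians(8);u=np.array([np.cos(a),np.sin(a),0]);y=np.array([-np.sin(a),np.cos(a),0])
for sx,sy in ((-13,-130),(-13,-104),(13,-130),(13,-104)): q=c+u*sx+y*sy+[0,0,129]; print(sx,sy,(proj(t,q)-[425,220])*12+5.5,(proj(s,q)-[330,170])*12+5.5)
```

```text
[0, 0, 0] top [442.92 246.32] scene [352.19 189.4 ] shoulder sc [363.63 190.63]
[0, -2.5, 0] top [443.96 246.37] scene [352.49 189.12] shoulder sc [363.92 190.35]
[0, 0, -2.5] top [442.67 246.55] scene [352.17 190.13] shoulder sc [363.6  191.37]
[-1.5, -2, 0] top [443.76 246.97] scene [352.87 189.25] shoulder sc [364.31 190.48]
(array([ 515.34, -265.79,  111.35]), np.float64(1.4954004954005418))
-13 -130 [294.18 257.74] [253.01 166.95]
-13 -104 [165.36 269.22] [227.69 202.08]
13 -130 [274.68 132.27] [158.33 157.18]
13 -104 [146.52 143.62] [131.68 191.96]
```

Run:
```python
from h import *
for n in("t4","t7"):
    t=load(n);g=t["frame"].astype(int)
    for v in range(230,256): print(n,v,' '.join('%3d'%(g[v,u].sum()//3) for u in range(434,456)))
```

```text
t4 230 192 206 212 214 215 216 216 216 212 200 188 184 181 167 146 136 137 138 138 138 136 136
t4 231 183 201 208 213 217 219 220 219 218 214 212 211 205 188 159 141 138 139 139 139 139 139
t4 232 168 184 192 206 217 219 219 217 215 214 213 211 205 186 158 141 138 138 138 140 140 139
t4 233 146 158 169 192 205 208 206 201 199 200 199 197 189 171 147 138 137 137 137 138 139 140
t4 234 160 166 173 185 192 192 189 187 190 196 201 201 192 169 144 135 134 135 135 137 137 139
t4 235 199 202 204 207 208 207 206 206 207 210 213 212 202 177 149 135 134 133 133 134 134 137
t4 236 216 217 217 218 218 217 217 217 217 217 216 214 205 181 152 138 136 136 135 134 135 135
t4 237 219 218 218 217 216 214 213 212 212 212 212 211 205 188 164 145 139 138 137 136 136 138
t4 238 207 206 205 207 208 208 208 208 208 207 208 209 207 200 183 160 145 140 138 138 137 139
t4 239 167 163 166 183 202 212 214 214 213 214 214 215 215 211 195 172 149 141 139 139 138 139
t4 240 114 114 127 163 197 212 215 213 211 210 211 210 208 202 189 168 150 143 141 139 139 139
t4 241 100 103 117 149 181 194 194 189 184 182 180 175 
[... 3139 characters left out ...]
118 106 121 118  90  67  64  69  73
t7 249 109 131 167 188 195 191 184 177 184 199 205 192 154 106 101 127 128  97  68  64  70  74
t7 250 108 114 131 145 150 147 139 141 167 196 208 194 149  94  96 127 127  97  69  67  70  75
t7 251 105 101 100 103 104 102 101 118 156 191 205 188 136  80  88 118 118  94  72  69  73  76
t7 252 106 103 101 100 101 102 105 118 151 183 192 169 115  69  82 111 114  95  77  73  75  78
t7 253 120 118 117 116 118 121 123 129 148 170 168 137  86  61  78 105 110  95  80  76  78  81
t7 254 138 134 131 130 130 132 133 133 143 156 147 110  68  56  74  97 105  95  83  80  81  85
t7 255 153 143 137 135 135 134 136 134 134 136 123  90  59  56  69  94 108 101  88  83  86  89
```

Request:
apply_moves(
  targets="0 0 0.0027 -0.001 0;0 0 0.0027 -0.001 0;0 -0.008 0.0027 -0.001 0;0 -0.014 0.0027 -0.001 0;0 -0.02 0.0027 -0.001 0;0 -0.02 0.0027 -0.001 0",
)

```text
clock: 10.3
tool_pos: [476.9, -264.8, 280.2]
tool_rot: [-0.069, 0.998, 0.0, 0.0]
force: [0.2, 0.2, -0.4]
width: 0.24
```

```bash
python3 m.py 506.6 -260.5 280.4 98;  python3 - <<'E'
from h import *
t=snap("top","t8");s=snap("scene","s8"); crop(s,330,170,390,220,12,"c_s8");crop(t,425,220,465,270,12,"c_t8")
E
```

```text
t 10.3 pos [ 476.9 -264.8  280.2] jaw 97.95 F [ 0.2  0.2 -0.4] w 0.24
shift [-0.04    0.0001 -0.0003] turn -0.0006 tilt [-2.e-04 -0.e+00 -1.e+00]
```

View pics/c_s8.png

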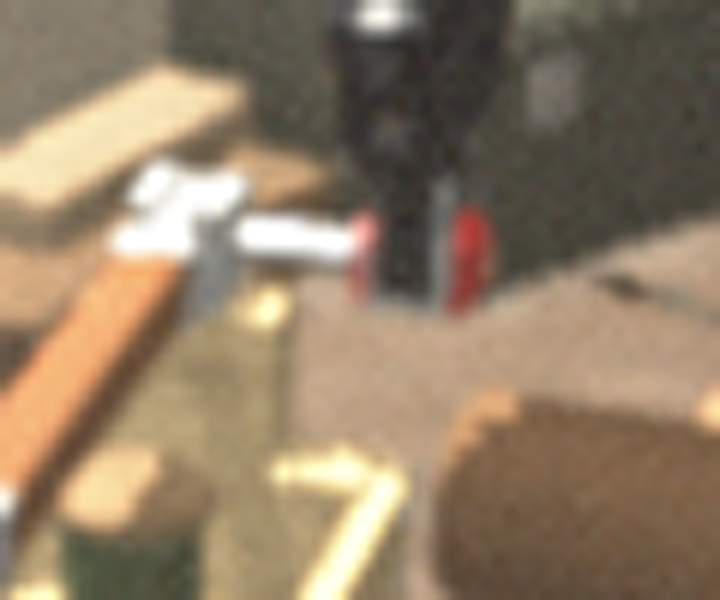

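View pics/c_t8.png

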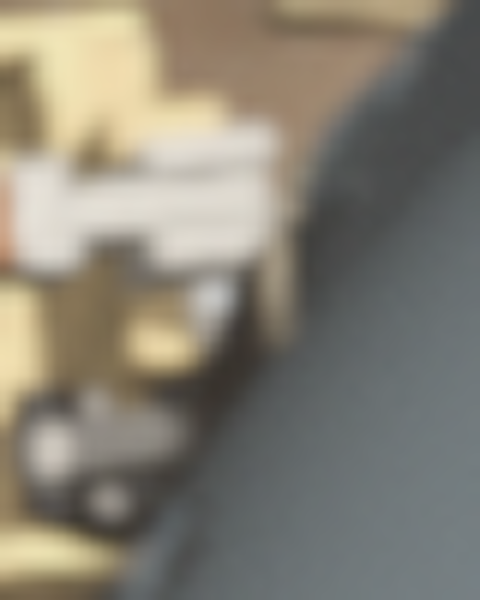

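Request:
apply_moves(
  targets="0 -0.004 0 0 0;0 -0.008 0 0 0;0 -0.012 0 0 0;0 -0.012 0 0 0",
)

```text
clock: 10.8
tool_pos: [485.5, -263.6, 280.2]
tool_rot: [-0.069, 0.998, -0.0, 0.0]
force: [0.1, 0.4, -0.4]
width: 0.241
```

```bash
python3 m.py 506.6 -260.5 280.4 98
```

```text
t 10.8 pos [ 485.5 -263.6  280.2] jaw 97.93 F [ 0.1  0.4 -0.4] w 0.241
shift [-0.0285  0.0002 -0.0002] turn -0.0008 tilt [-1.e-04 -0.e+00 -1.e+00]
```

Request:
apply_moves(
  targets="0 -0.005 0 0 0;0 -0.01 0 0 0;0 -0.015 0 0 0;0 -0.018 0 0 0;0 -0.018 0 0 0",
)

```text
clock: 11.3
tool_pos: [498.8, -261.7, 280.2]
tool_rot: [-0.069, 0.998, 0.0, -0.0]
force: [-0.2, 0.1, -0.1]
width: 0.245
```

```bash
python3 m.py 506.6 -260.5 280.4 98
```

```text
t 11.3 pos [ 498.8 -261.7  280.2] jaw 97.93 F [-0.2  0.1 -0.1] w 0.245
shift [-0.0105  0.0002 -0.0003] turn -0.0008 tilt [ 0.  0. -1.]
```

Request:
apply_moves(
  targets="0 -0.003 0 0 0;0 -0.006 0 0 0;0 -0.009 0 0 0;0 -0.011 0 0 0;0 -0.011 0 0 0",
)

```text
clock: 11.8
tool_pos: [506.8, -260.6, 280.3]
tool_rot: [-0.069, 0.998, -0.0, 0.0]
force: [-0.7, -0.9, -0.1]
width: 0.24
```

```bash
python3 m.py 506.6 -260.5 280.4 98;  python3 - <<'E'
from h import *
s=snap("scene","s9"); crop(s,330,170,390,220,12,"c_s9")
E
```

```text
t 11.8 pos [ 506.8 -260.6  280.3] jaw 97.92 F [-0.7 -0.9 -0.1] w 0.24
shift [ 0.0003  0.0002 -0.0002] turn -0.0009 tilt [-1.e-04 -0.e+00 -1.e+00]
```

View pics/c_s9.png

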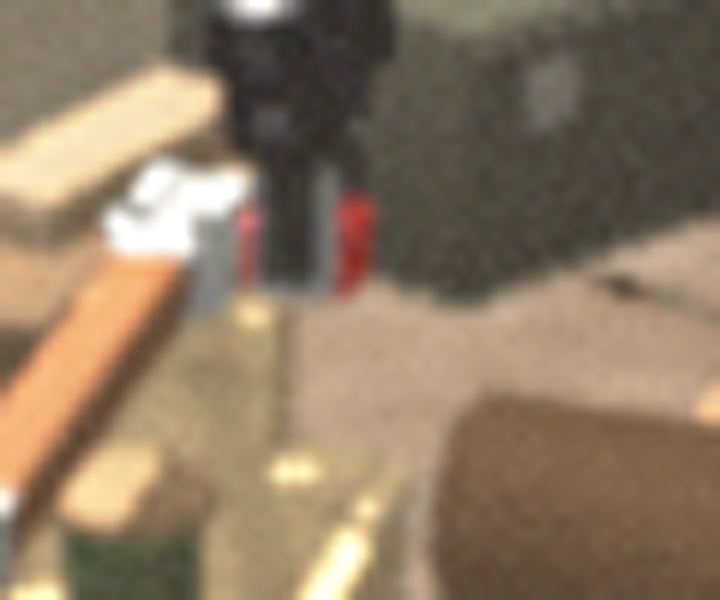

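Nearly seated; push in 1 mm steps until the force rises.

Request:
apply_moves(
  targets="0 -0.0015 0 0 0;0 -0.0015 0 0 0;0 -0.003 0 0 0;0 -0.003 0 0 0",
)

```text
clock: 12.25
tool_pos: [508.7, -260.4, 280.2]
tool_rot: [-0.069, 0.998, -0.0, -0.0]
force: [-3.5, -0.7, 1.9]
width: 0.246
```

Request:
apply_moves(
  targets="0 -0.001 0 0 0;0 -0.002 0 0 0;0 -0.002 0 0 0;0 -0.002 0 0 0",
)

```text
clock: 12.65
tool_pos: [510.2, -260.2, 280.5]
tool_rot: [-0.069, 0.998, -0.0, -0.0]
force: [-6.9, -0.8, 7.2]
width: 0.241
```

```bash
python3 m.py 506.6 -260.5 280.4 98;  python3 - <<'E'
from h import *
s=snap("scene","s10"); crop(s,330,170,390,220,12,"c_s10")
for n in("s9","s10"): print()
a,b=load("s8"),load("s10"); 
E
```

```text
t 12.65 pos [ 510.2 -260.2  280.5] jaw 97.91 F [-6.9 -0.8  7.2] w 0.241
shift [0.0048 0.0002 0.0002] turn -0.001 tilt [ 3.e-04 -2.e-04 -1.e+00]
```

View pics/c_s10.png

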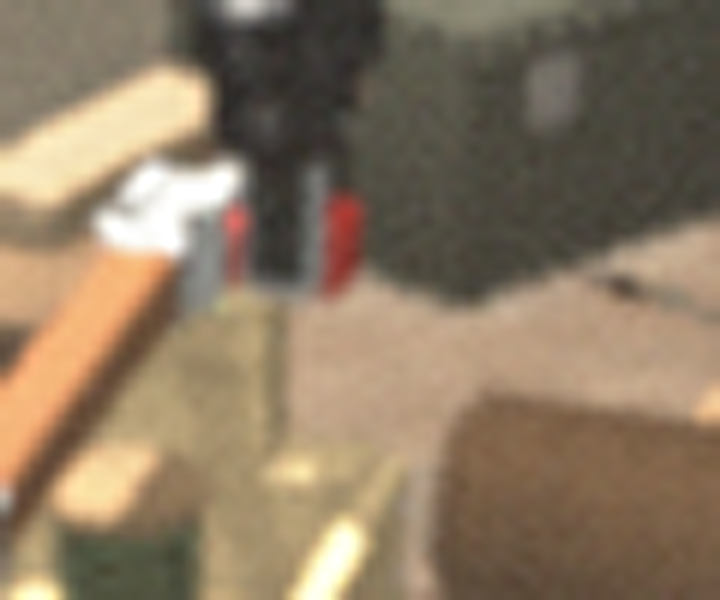

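Request:
apply_moves(
  targets="0 0.002 0 0 0;0 0.002 0 0 0;0.3 0.002 0 0 0;0.5 0.002 0 0 0;0.6 0.002 0 0 0;0.6 0.002 0 0 0",
)

```text
clock: 13.3
tool_pos: [509.0, -260.3, 280.3]
tool_rot: [-0.069, 0.998, -0.0, 0.0]
force: [0.2, 0.4, 0.2]
width: 0.602
```

```bash
python3 m.py 506.6 -260.5 280.4 98;  python3 - <<'E'
from h import *
s=snap("scene","s11"); crop(s,330,170,390,220,12,"c_s11"); w=snap("wrist","w11")
E
```

```text
t 13.3 pos [ 509.  -260.3  280.3] jaw 97.92 F [0.2 0.4 0.2] w 0.602
shift [ 0.0032  0.0002 -0.0001] turn -0.0009 tilt [-3.e-04 -1.e-04 -1.e+00]
```

View pics/c_s11.png

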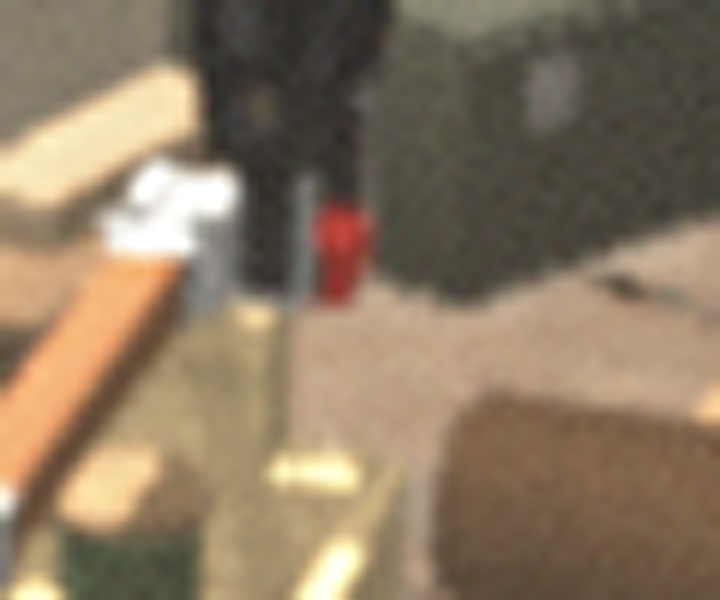

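View pics/w11.png

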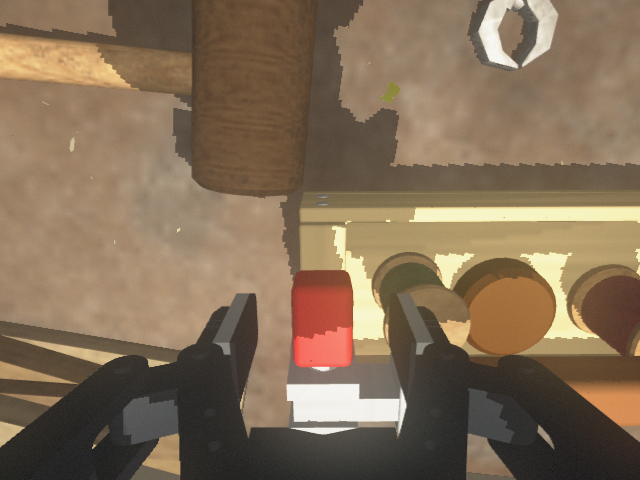

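Request:
apply_moves(
  targets="0.6 0 0 -0.03 0;0.6 0 0 -0.08 0;0.6 0.02 0 -0.13 0;0.6 0.05 0 -0.13 0;0.6 0.05 0 -0.13 0;0.6 0.05 0 -0.13 0",
)

```text
clock: 14.0
tool_pos: [471.7, -265.5, 377.7]
tool_rot: [-0.069, 0.998, 0.0, 0.0]
force: [-0.6, 0.5, 0.1]
width: 0.602
```

```bash
python3 m.py 522 -142 380 8;  python3 - <<'E'
from h import *
s=snap("scene","s12"); crop(s,330,170,390,220,12,"c_s12"); w=snap("wrist","w12");t=snap("top","t12");crop(t,425,220,465,270,12,"c_t12")
E
```

```text
t 14.0 pos [ 471.7 -265.5  377.7] jaw 97.89 F [-0.6  0.5  0.1] w 0.602
shift [-0.0891  0.154  -0.003 ] turn 0.9987 tilt [-2.e-04  1.e-04 -1.e+00]
```

View pics/c_s12.png

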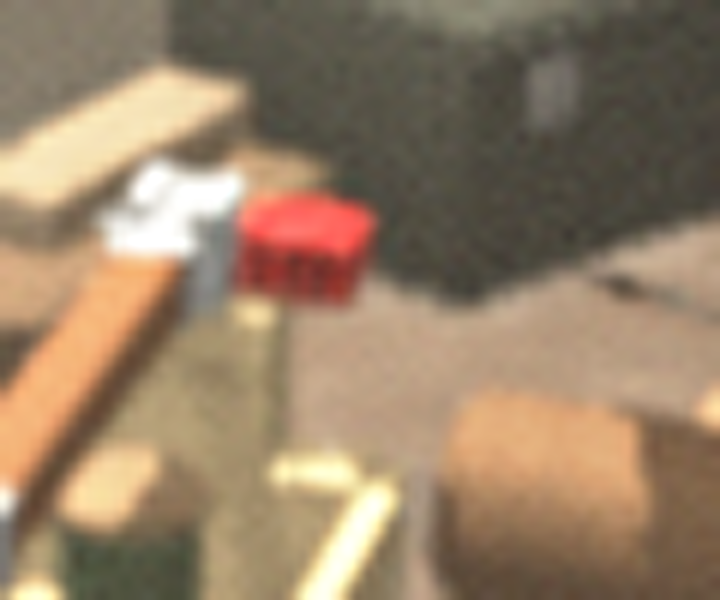

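View pics/w12.png

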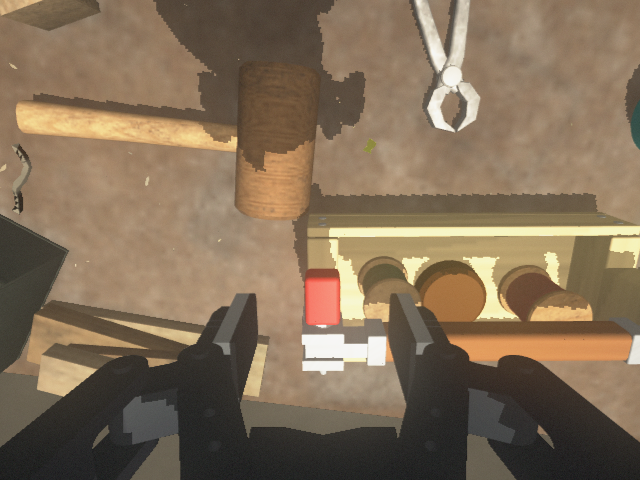

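Run:
```python
from h import *
w=load("w12");crop(w,285,255,395,385,6,"c_w12")
```

```text
(no output)
```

View pics/c_w12.png

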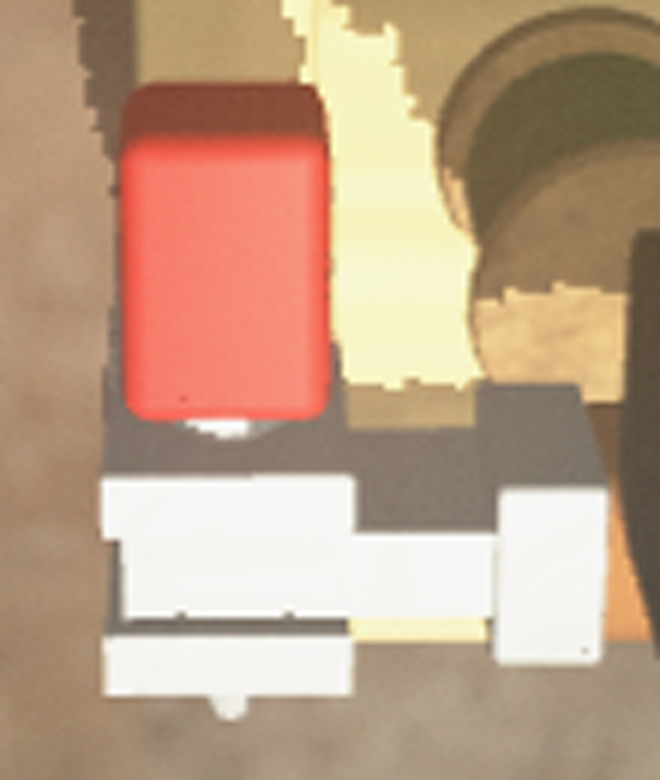

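Run:
```python
from h import *
w=load("w12")
P=lambda a,b,z:onz(w,285+(a-2.5)/6,255+(b-2.5)/6,z)
a=np.radians(8);u=np.array([np.cos(a),np.sin(a),0]);y=np.array([-np.sin(a),np.cos(a),0])
ch=P(228,478,129);hd=P(226,417,126.5);tip=P(230,718,116);far=P(228,695,129);hb=P(226,140,126.5)
mid=(ch+far)/2
for n,p in dict(ch=ch,hd=hd,hb=hb,tip=tip,far=far).items(): print(n,p,((p-mid)@u).round(2),((p-mid)@y).round(2))
for yy in (P(102,478,129),P(354,478,129)): print((yy-mid)@y)
```

```text
ch [ 526.53 -258.28  129.  ] -13.01 0.02
hd [ 520.97 -259.27  126.5 ] -18.65 -0.18
hb [ 490.37 -263.51  126.5 ] -49.54 -0.13
tip [ 564.41 -252.8   116.  ] 25.27 0.18
far [ 552.29 -254.7   129.  ] 13.01 -0.02
-12.969789774392728
13.007005963177575
```

Request:
apply_moves(
  targets="0.3 0.003 0.001 0 0;0 0.003 0.001 0 0;0 0.003 0.001 0.03 0;0 0.003 0.001 0.07 0;0 0.003 0.001 0.11 0;0 0.003 0.001 0.122 0;0 0.003 0.001 0.122 0;0 0.003 0.001 0.122 0",
)

```text
clock: 14.95
tool_pos: [469.8, -265.3, 287.5]
tool_rot: [-0.069, 0.998, -0.0, 0.0]
force: [-0.1, -0.5, 1.0]
width: 0.001
```

```bash
python3 m.py 482 -264.6 286 98
```

```text
t 14.95 pos [ 469.8 -265.3  287.5] jaw 97.92 F [-0.1 -0.5  1. ] w 0.001
shift [-0.0162 -0.0014  0.002 ] turn -0.0009 tilt [-1.e-03 -7.e-04 -1.e+00]
```

Request:
apply_moves(
  targets="0 -0.005 0 0.001 0;0 -0.008 0 0.001 0;0 -0.011 0 0.001 0;0 -0.011 0 0.001 0;0 -0.011 0 0.001 0",
)

```text
clock: 15.45
tool_pos: [477.6, -263.9, 285.6]
tool_rot: [-0.069, 0.998, -0.0, 0.0]
force: [0.2, -0.4, -0.1]
width: -0.0
```

Request:
apply_moves(
  targets="0 -0.002 0 0 0;0 -0.002 0 0 0;0 -0.003 0 0 0;0 -0.003 0 0 0",
)

```text
clock: 15.85
tool_pos: [479.9, -263.6, 285.5]
tool_rot: [-0.069, 0.998, 0.0, 0.0]
force: [-0.3, 0.7, 0.6]
width: -0.001
```

Request:
apply_moves(
  targets="0 -0.0015 0 0 0;0 -0.0015 0 0 0;0 -0.003 0 0 0;0 -0.003 0 0 0",
)

```text
clock: 16.25
tool_pos: [481.8, -263.3, 285.5]
tool_rot: [-0.069, 0.998, -0.0, -0.0]
force: [-5.2, -0.1, 2.1]
width: 0.004
```

Request:
apply_moves(
  targets="0 -0.001 0 0 0;0 -0.001 0 0 0;0 -0.002 0 0 0;0 -0.002 0 0 0",
)

```text
clock: 16.65
tool_pos: [483.4, -263.2, 285.6]
tool_rot: [-0.069, 0.998, -0.0, -0.0]
force: [-6.3, -0.2, 4.4]
width: 0.003
```

Request:
apply_moves(
  targets="0 0.002 0 0 0;0 0.006 0 0 0;0 0.018 0 0 0;0 0.018 0 -0.06 0;0.5 0.018 0 -0.12 0;0.6 0.018 0 -0.122 0;0.6 0.018 0 -0.122 0;0.6 0.018 0 -0.122 0",
)

```text
clock: 17.45
tool_pos: [469.7, -264.9, 376.1]
tool_rot: [-0.069, 0.998, 0.0, -0.0]
force: [-0.4, -0.5, -0.2]
width: 0.599
```

```bash
python3 m.py 522 -142 380 8;  python3 - <<'E'
from h import *
w=snap("wrist","w13");t=snap("top","t13");crop(w,285,255,395,385,6,"c_w13");crop(t,325,205,465,290,5,"c_t13")
E
```

```text
t 17.45 pos [ 469.7 -264.9  376.1] jaw 97.91 F [-0.4 -0.5 -0.2] w 0.599
shift [-0.0916  0.1527 -0.0051] turn 0.999 tilt [ 9.e-04  8.e-04 -1.e+00]
```

View pics/c_w13.png

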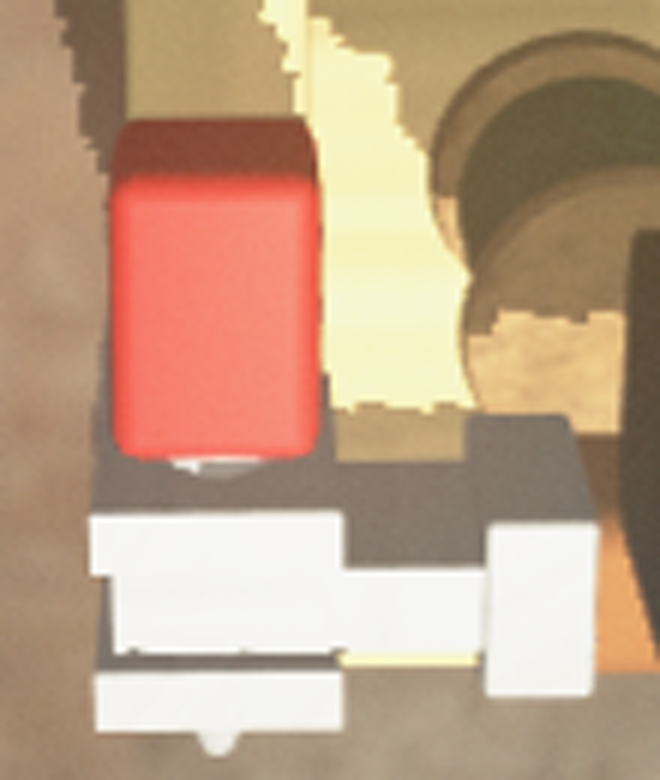

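View pics/c_t13.png

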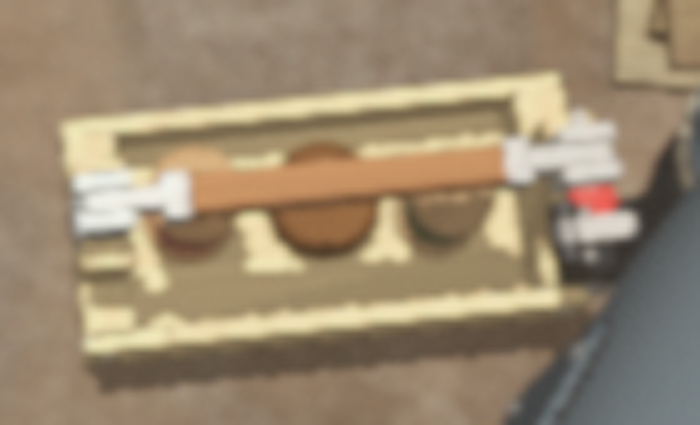

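```bash
python3 - <<'E'
from h import *
w=load("w13")
P=lambda a,b,z:onz(w,285+(a-2.5)/6,255+(b-2.5)/6,z)
ch=P(218,514,129);far=P(220,731,129);hd=P(216,458,125);tip=P(218,755,117)
mid=(ch+far)/2; d=P(344,514,129)-P(90,514,129); print(mid,np.linalg.norm(d),np.degrees(np.arctan2(d[1],d[0]))-90)
h=np.array([504.6,-26.0]) # hinge
t=load("t13")
f=onz(t,325+590/5,205+147/5,129)[:2];h=onz(t,325+106/5,205+204/5,129)[:2]; print("top",f,h,np.linalg.norm(f-h))
e=h-mid[:2];print(np.degrees(np.arctan2(e[1],e[0]))-90,(h+mid[:2])/2)
u=(far-ch)/np.linalg.norm(far-ch); print((hd-mid)@u,(tip-mid)@u)
E
python3 m.py 524 -140.5 376 8.5
```

```text
[ 540.57 -256.33  129.  ] 26.15774779647999 7.933493857276687
top [ 543.6  -258.07] [504.13 -26.54] 234.86727440040835
9.011939751793065 [ 522.35 -141.44]
-17.222455480868497 24.971013102483838
t 17.55 pos [ 469.8 -264.8  375.8] jaw 97.92 F [ 0.3  0.1 -0.3] w 0.596
shift [-0.0944  0.1542 -0.0002] turn 0.9935 tilt [ 0.0016  0.0013 -1.    ]
```

Request:
apply_moves(
  targets="0.7 -0.03 0.05 -0.02 0.1;0.7 -0.095 0.154 -0.03 0.99;0.7 -0.095 0.154 -0.03 0.99;0.7 -0.095 0.154 -0.03 0.99;0.7 -0.095 0.154 -0.03 0.99;0.7 -0.095 0.154 -0.03 0.99;0.7 -0.095 0.154 -0.03 0.99;0.7 -0.095 0.154 -0.03 0.99",
)

```text
clock: 18.35
tool_pos: [524.7, -140.7, 398.5]
tool_rot: [0.494, 0.869, -0.0, -0.001]
force: [-0.3, -0.0, -0.1]
width: 0.702
```

```bash
python3 m.py 523.5 -141 376 8.8
```

```text
t 18.35 pos [ 524.7 -140.7  398.5] jaw 30.76 F [-0.3 -0.  -0.1] w 0.702
shift [ 0.0004 -0.0015  0.03  ] turn 0.244 tilt [ 0.0013 -0.0012 -1.    ]
```

Request:
apply_moves(
  targets="0.7 0 -0.0015 0 0.235;0.7 0 -0.0015 0 0.235;0.7 0 -0.0015 0 0.235;0.7 0 -0.0015 0 0.235;0.7 0 -0.0015 0 0.235",
)

```text
clock: 18.85
tool_pos: [523.8, -141.3, 398.9]
tool_rot: [0.642, 0.767, -0.0, -0.001]
force: [-0.6, -0.5, -0.9]
width: 0.697
```

```bash
python3 m.py 523.5 -141 270 8.8;  python3 - <<'E'
from h import *
w=snap("wrist","w14");t=snap("top","t14");s=snap("scene","s14")
E
```

```text
t 18.85 pos [ 523.8 -141.3  398.9] jaw 10.09 F [-0.6 -0.5 -0.9] w 0.697
shift [ 4.000e-04 -1.000e-04  1.719e-01] turn 0.0144 tilt [ 5.e-04 -1.e-03 -1.e+00]
```

View pics/w14.png

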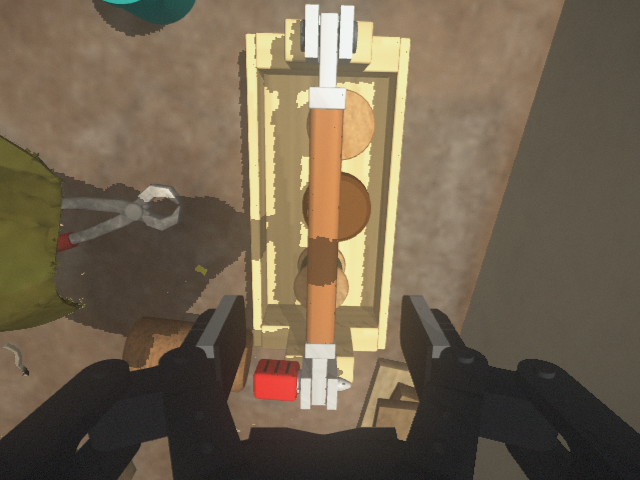

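Run:
```python
from h import *
w=load("w14")
a=onz(w,326.5,108,126);b=onz(w,320,345,126); print(a,b,np.linalg.norm(a-b),(a+b)/2,np.degrees(np.arctan2(*(a-b)[[1,0]]))-90)
f=onz(w,320,393,126);h=onz(w,330,30,126);print(f,h,np.linalg.norm(f-h),(f+h)/2)
```

```text
[511.63 -64.39 126.  ] [ 535.12 -219.44  126.  ] 156.8209404732682 [ 523.37 -141.92  126.  ] 8.616242730584972
[ 541.99 -258.44  126.  ] [506.24 -23.83 126.  ] 237.3138465327228 [ 524.12 -141.13  126.  ]
```

Request:
apply_moves(
  targets="0.7 0 0 0.04 0.014;0.7 0 0 0.09 0.014;0.7 0 0 0.14 0.014;0.7 0 0 0.165 0.014;0.7 0 0 0.171 0.014;0.7 0 0 0.171 0.014;0.7 0 0 0.171 0.014",
)

```text
clock: 19.7
tool_pos: [524.3, -141.5, 272.6]
tool_rot: [0.651, 0.759, 0.0, 0.001]
force: [0.1, 0.4, 0.4]
width: 0.702
```

```bash
python3 m.py 523.8 -141.3 270 8.8
```

```text
t 19.7 pos [ 524.3 -141.5  272.6] jaw 8.71 F [0.1 0.4 0.4] w 0.702
shift [ 0.0004 -0.0007  0.0034] turn -0.001 tilt [-7.0e-04  1.6e-03 -1.0e+00]
```

Request:
apply_moves(
  targets="0.5 0 0 0.003 0;0.4 0 0 0.003 0;0.3 0 0 0.003 0;0 0 0 0.003 0;0 0 0 0.003 0;0 0 0 0.003 0;0 0 0 0.003 0",
)

```text
clock: 20.4
tool_pos: [523.7, -141.4, 269.4]
tool_rot: [0.652, 0.759, -0.0, 0.0]
force: [-4.2, 0.4, 6.0]
width: 0.225
```

```bash
python3 m.py 523.8 -141.3 270 8.8
```

```text
t 20.4 pos [ 523.7 -141.4  269.4] jaw 8.69 F [-4.2  0.4  6. ] w 0.225
shift [ 0.0001  0.0001 -0.0008] turn -0.0013 tilt [-2.e-04 -0.e+00 -1.e+00]
```

Request:
apply_moves(
  targets="0 0 0 -0.004 0;0 0 0 -0.01 0;0 0 0 -0.018 0;0 0 0 -0.028 0;0 0 0 -0.038 0;0 0 0 -0.044 0;0 0 0 -0.046 0;0 0 0 -0.046 0",
)

```text
clock: 21.2
tool_pos: [523.9, -141.3, 303.7]
tool_rot: [0.651, 0.759, 0.0, 0.0]
force: [-1.3, 0.8, -7.5]
width: 0.224
```

```bash
python3 m.py 523.8 -141.3 410 8.8
python3 - <<'E'
from h import *
s=snap("scene","s15");w=snap("wrist","w15");crop(s,270,110,430,260,4,"c_s15")
E
```

```text
t 21.2 pos [ 523.9 -141.3  303.7] jaw 8.7 F [-1.3  0.8 -7.5] w 0.224
shift [ 1.000e-04 -1.000e-04 -1.417e-01] turn -0.0012 tilt [-1.e-04  3.e-04 -1.e+00]
```

View pics/c_s15.png

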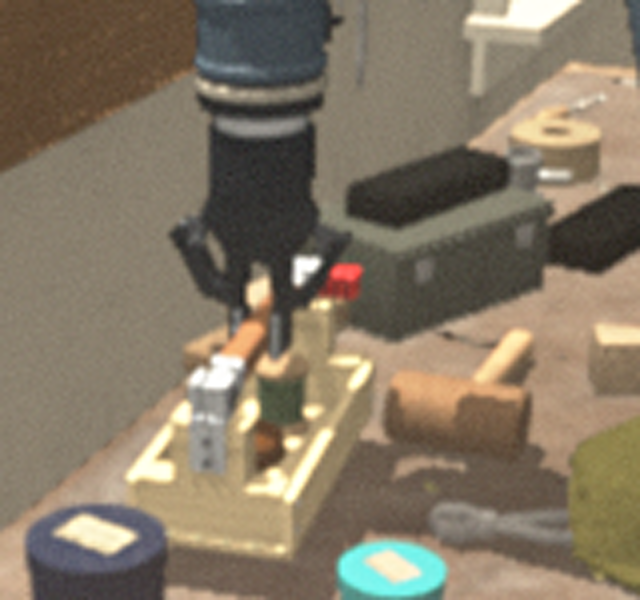

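View pics/w15.png

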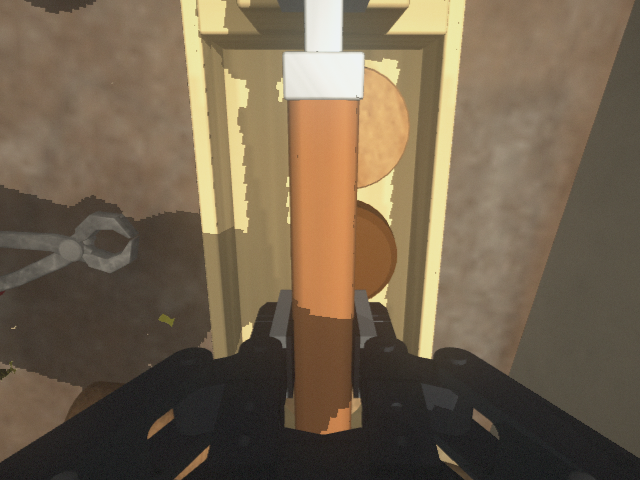

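Request:
apply_moves(
  targets="0 0 0 -0.008 0;0 0 0 -0.025 0;0 0 0 -0.05 0;0 0 0 -0.08 0;0 0 0 -0.11 0;0 0 0 -0.13 0;0 0 0 -0.138 0;0 0 0 -0.14 0",
)

```text
clock: 22.1
tool_pos: [523.9, -141.4, 409.0]
tool_rot: [0.651, 0.759, 0.0, 0.0]
force: [1.2, -0.8, -7.9]
width: 0.227
```

Request:
apply_moves(
  targets="0 0 0 0 0;0 0 0 0 0;0 0 0 0 0;0 0 0 0 0;0 0 0 0 0",
)

```text
clock: 22.6
tool_pos: [523.8, -141.3, 408.3]
tool_rot: [0.651, 0.759, -0.0, -0.0]
force: [0.4, 0.8, -7.7]
width: 0.225
```

```bash
python3 m.py 523.8 -141.3 410 8.8
python3 - <<'E'
from h import *
s=snap("scene","s16");t=snap("top","t16");crop(s,270,70,430,220,4,"c_s16");crop(t,310,190,490,310,4,"c_t16")
E
```

```text
t 22.6 pos [ 523.8 -141.3  408.3] jaw 8.7 F [ 0.4  0.8 -7.7] w 0.225
shift [ 0.     -0.     -0.0022] turn -0.0012 tilt [ 1.e-04 -3.e-04 -1.e+00]
```

View pics/c_s16.png

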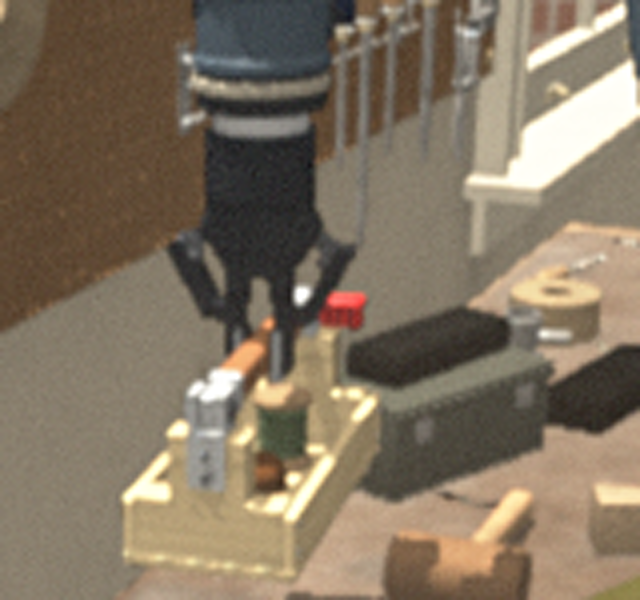

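View pics/c_t16.png

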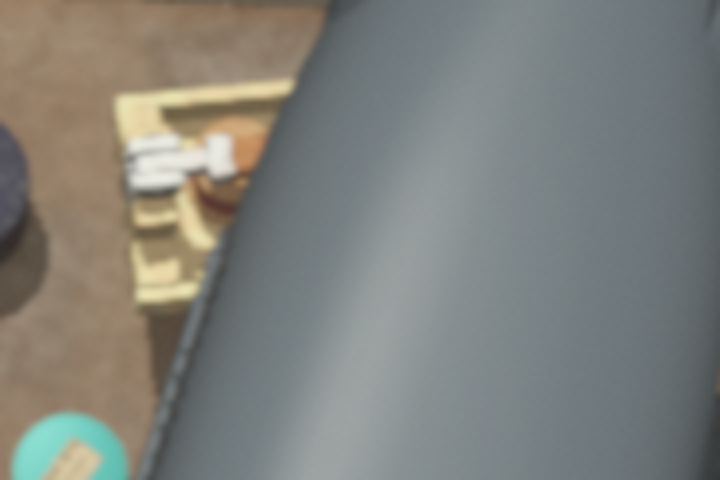

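Run:
```python
from h import *
s=load("s16");a=np.radians(8.7);u=np.array([np.cos(a),np.sin(a),0]);y=np.array([-np.sin(a),np.cos(a),0]);c=np.array([523.8,-141.3,139])
im=cv2.imread("pics/c_s16.png")
for x,yy,z in [(-60,129,0),(60,129,0),(-60,-129,51),(-60,129,51),(60,129,51),(-13,-130,129),(0,117,129)]:
    q=(proj(s,c+x*u+yy*y+[0,0,z])-[270,70])*4+1.5; cv2.circle(im,tuple(int(v) for v in q),2,(255,0,255),-1)
cv2.imwrite("pics/o16.png",im)
```

```text
(no output)
```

View pics/o16.png

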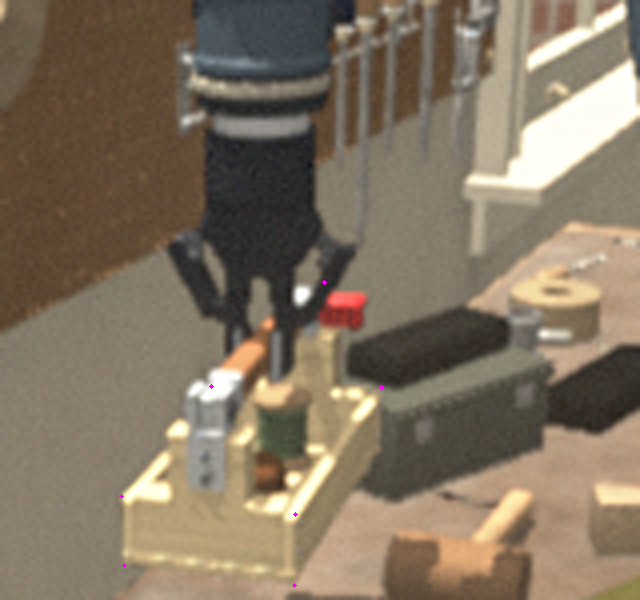

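Run:
```python
from rig import robot
st=robot.get_state(); print(st["clock"],st["tool_pos"],st["joint_vel"].round(4),st["width"],st["force"])
print(robot.hand_in())
```

```text
22.7 [ 523.8396647  -141.33774343  408.44564814] [-0.0007  0.001   0.0019  0.0012 -0.0013 -0.0021] 0.2242931324114682 [-0.3065286  -0.29764498 -6.5886671 ]
the job is handed in; nothing more can be done
None
```

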